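# Load disc electrodes into the tester on the paddle

### The arm

A 6-joint arm with a two-finger parallel gripper is mounted at the origin on the work surface. World frame = base frame: x ahead of the robot, y to its left, z up, the work surface at z = 0. Lengths are in mm, angles in rad, forces in N, time in s.
With the tool pointing down it reaches from about 350 to 875 mm from the base axis. Payload 4.2 kg.
Tool frame: the origin (TCP) lies at the very end of the fingers, on their centre line; the grasp point (between the pads) lies 19 mm behind it; z points along the fingers, y is the line along which they close (so a half turn about z gives the same grasp; the last joint's range is limited). The gripper opens to 85 mm and grips with 20 to 120 N. Pads are 22 mm wide; open, the fingers measure 114 mm over their backs; the gripper's body (76 mm by 85 mm) begins 54 mm behind the grasp point. The pads swing forward as they close: fully open they stand 13 mm farther back than shut.
Start: joints at [1.417, 0.385, 0.008, 0, -1.194, -0.259], TCP at [250.701, 572.493, 231.312] pointing down, gripper open.
Joint ranges: [-3.14, 3.14], [-1.21, 2.06], [-1.07, 1.41], [-3.16, 2.05], [-2.99, -0.16], [-3.1, 3.1]. Speed limits (rad/s): [2.79, 2.79, 3.14, 3.14, 3.14, 3.14].

### API

Orientations are given as a unit quaternion [x, y, z, w].
In Python, from bench import arm, viewer gives the robot as it stands. The module is installed in compiled form; this text tells all that it offers.
- The arm moves only by the tool tcp_steps, called after "Emit:" as a command line: name --pt "numbers of a row" for each row, then --argument value for the rest. Schema: {"type":"object","properties":{"ticks":{"type":"array","items":{"type":"array","items":{"type":"number"},"minItems":6,"maxItems":6},"minItems":1,"maxItems":10},"finger_gap":{"type":"number"},"only":{"type":"string"},"quiet":{"type":"boolean"},"lines":{"type":"string"}},"required":["ticks"],"additionalProperties":false}. ticks is a list of rows, 1 to 10 of them, each of 6 numbers: dx, dy, dz in mm, then a rotation vector rx, ry, rz in rad; each row is the pose to reach, as a shift and turn from the pose commanded when the call began, along the tool's axes at that moment; what a row does not reach only later rows make up. A row lasts 1/10 s, in which the tool goes at most 50 mm and 0.15 rad, less where a joint would pass 70% of its speed; a pose out of reach is approached as far as the arm can. finger_gap is the finger opening in mm, set as the call begins (left out keeps the last). The fingers move at their own pace and stop on an object; the grip force is fixed at half the most. Time passes only in rows, so rows that do not move let the fingers close. The tool returns the time, the measured TCP pose, the force, the opening and the grip force at its end. only (a regular expression) keeps the lines of the reply that match it, lines (a string "A,B") keeps lines A to B, and quiet returns only ok. Input that does not fit is refused with a message, and nothing moves.
- arm.read_state(): the state, without advancing time (a new reading comes with each control period).
- viewer.get_image(name): name is "side" or "top"; returns (picture, depth): 420x560x3 uint8, blue, green, red; 420x560 float32, mm along the optical axis (not along the pixel's ray), 0 where there is no reading.
- viewer.get_calibration(name): a dict with "K" (3x3 intrinsics, pixels), "rvec" (rotation vector, rad) and "tvec" (3), from world to camera coordinates, as OpenCV has them. Camera axes: x right, y down, z forward; pixel columns grow to the right and rows downward; lengths in mm; the calibration is good to about 2 mm. A picture is of the moment at which its call begins. get_calibration takes no time and is no camera call.
- arm.job_done(): hands the job in; it is judged then, once.
The state is a dict: "clock": time; "joints": joint angles; "joint_vel": joint speeds; "joint_efforts": joint torques, N m; "position": TCP position; "ee_rot": TCP orientation; "contact_force": force on the tool from outside, world axes, zero at the start; "wrist_torque": the same for the moment, N m; "gripper_width": finger opening in mm; "grasp_force": force on a finger pad.
Only numpy, scipy, OpenCV 4.12 (cv2) and the standard library are available. Lean on these libraries where they do the work, as an engineer would, in place of code of your own. Each camera call takes 0.05 s, during which the arm holds its last target. There are 200 camera calls.

### The job

Wind the tester's carriage fully out with its knob; then carry every disc electrode that is on the rack, balanced flat on the blade of the green paddle, to the carriage nest of the disc's own colour and leave it lying flat in the nest. When all are loaded, wind the carriage fully in, and at the end the paddle must stand in its green-tabbed bay, blade towards the tab. Never touch a disc with the fingers over the carriage (a dropped disc may be put back on the rack by hand), and leave the gel jar and tape roll where they are.

Things in the scene. Friction and masses are not known exactly. Their poses are not given: they have to be found in the camera images.
- disc_red: Disc electrode: steel, 44 mm across, 6 mm thick, red top with a 10 mm wide stud 5 mm high; 40 g. Origin: centre of its underside; z up out of the red side. It starts lying on one of the rack's stands; it may be absent.
- disc_yellow: Disc electrode: steel, 44 mm across, 6 mm thick, yellow top with a 10 mm wide stud 5 mm high; 40 g. Origin: centre of its underside; z up out of the yellow side. It starts lying on one of the rack's stands; it may be absent.
- disc_blue: Disc electrode: steel, 44 mm across, 6 mm thick, blue top with a 10 mm wide stud 5 mm high; 40 g. Origin: centre of its underside; z up out of the blue side. It starts lying on one of the rack's stands; it may be absent.
- nest_red (a point): Carriage's red nest (coloured plate on the deck 66 mm towards -x): seat centre at rail-top level, 50 mm up. Two grey rails 60 mm long (x), 14 mm wide; between them a 28 mm slot, open at both ends, 26 mm deep, so the blade fits in under a disc. 5 mm lips leave a disc 4 mm play. x: along slot, the way the carriage travels into the tester; y left; z up. Moves with the carriage.
- nest_yellow (a point): Carriage's yellow nest (coloured plate on the deck 66 mm towards -x): seat centre at rail-top level, 50 mm up. Two grey rails 60 mm long (x), 14 mm wide; between them a 28 mm slot, open at both ends, 26 mm deep, so the blade fits in under a disc. 5 mm lips leave a disc 4 mm play. x: along slot, the way the carriage travels into the tester; y left; z up. Moves with the carriage.
- nest_blue (a point): Carriage's blue nest (coloured plate on the deck 66 mm towards -x): seat centre at rail-top level, 50 mm up. Two grey rails 60 mm long (x), 14 mm wide; between them a 28 mm slot, open at both ends, 26 mm deep, so the blade fits in under a disc. 5 mm lips leave a disc 4 mm play. x: along slot, the way the carriage travels into the tester; y left; z up. Moves with the carriage.
- stand0 (a point): White rack, left of its three stands, 62 mm apart: centre of the seat, at the level of the rail tops, 50 mm above the table. Built just as the carriage nests (28 mm slot between two rails 60 mm long, 5 mm lips), on a 75 by 196 mm base plate 12 mm thick. x along the slot, away from the robot; y to the left; z up.
- stand1 (a point): White rack, middle of its three stands, 62 mm apart: centre of the seat, at the level of the rail tops, 50 mm above the table. Built just as the carriage nests (28 mm slot between two rails 60 mm long, 5 mm lips), on a 75 by 196 mm base plate 12 mm thick. x along the slot, away from the robot; y to the left; z up.
- stand2 (a point): White rack, right of its three stands, 62 mm apart: centre of the seat, at the level of the rail tops, 50 mm above the table. Built just as the carriage nests (28 mm slot between two rails 60 mm long, 5 mm lips), on a 75 by 196 mm base plate 12 mm thick. x along the slot, away from the robot; y to the left; z up.
- carriage (a joint): Travel of the carriage into the tester, m: 0 = fully out (end stop; nests clear of the case, for loading), 0.070 = fully in (end stop; nests under the case). Geared to the knob: 20 mm per radian. It stays where it is left (light friction).
- knob (a joint): Angle of the knob, rad: 0 = carriage fully out, 3.5 = fully in; grows clockwise seen from above. Resisting torque about 0.04 N m.
- knob_grip (a point): Black bar knob on a wing at the left of the carriage, shifting along with it as it turns: point on its axis 50 mm above the table, the height to grip. Bar 44 mm long (point x), 14 mm wide (y), 30 mm high, top 62 mm above the table, on a 48 mm disc 8 mm thick on the deck (deck top at 24 mm).
- carriage_mid (a point): Middle of the row of three nests (62 mm apart along y), at rail-top level; axes as the nests'; moves with the carriage. The carriage plate reaches 95 mm towards -x of it. The knob's axis lies 70 mm towards -x and 150 mm towards +y of it.
- tester: Tester (fixed): white case with black front and blue display, 200 mm deep, 220 mm wide, 118 mm high; front face 35 mm in +x of the origin, with a mouth 72 mm high below it. Origin: on the table under the middle of the nest row when the carriage is fully out; x points into the case, the way the carriage travels in.
- paddle: Paddle, 260 g: green grip block 50 mm long (x), 24 wide (y), top 50 mm up, on a steel foot 56 x 56 x 6 mm; flat steel blade 4 mm thick, 18 wide, flush with the foot's underside, its tip 155 mm forward (+x) of the block's middle. Origin: centre of the foot's underside; z up. It stands by itself on the open table at the start; grip across the block from above.
- paddle_spot (a point): On the paddle blade's top face, 125 mm forward of the grip block's middle and 30 mm short of the tip: where a disc is best carried.
- bay_green_seat (a point): Paddle's bay (fixed): grey tray for the foot, with a tongue under the blade and a green tab at its far end. Point on the tray floor, 4 mm above the table, where the centre of the foot's underside belongs; x = the way the blade then points, to the tab. Pocket 66 x 66 mm (5 mm play around the foot), walls 6 mm high, with a 34 mm gap for the blade in the front wall.
- bay_orange_seat (a point): The same kind of bay with an orange tab; it holds an orange-handled scraper (fixed, clipped in; shaped like the paddle). The two bays may have swapped places.
- gel_jar: Loose jar of gel, 64 mm across, 75 mm high; a bystander. Origin: centre of its underside.
- tape_roll: Loose white roll of tape, 84 mm across, 22 mm high; a bystander. Origin: centre of its underside.
Not all that is in view belongs to the job. Leave any turquoise look-alike of the disc_blue alone.

How it is judged (in metres and radians):
On the way, in this order (a step that is already met when the one before it is completed fails the run):
1. the carriage is wound fully out (within 3 mm of its stop) (value of joint carriage below 0.003 m), for 0.2 s.
2. every disc present lies flat in the nest of its own colour, free of the paddle, with the carriage still out (within 8 mm) (horizontal distance between disc_red and nest_red below 0.007 m and z of disc_red in the frame of nest_red between -0.003 and 0.002 m and angle between each of disc_red, disc_yellow, disc_blue's own z axis and vertical below 0.06 rad and contact force between each of disc_red, disc_yellow, disc_blue and paddle below 0.02 N and contact force between each of disc_red, disc_yellow, disc_blue and the fingers below 0.02 N and horizontal distance between disc_yellow and nest_yellow below 0.007 m and z of disc_yellow in the frame of nest_yellow between -0.003 and 0.002 m and horizontal distance between disc_blue and nest_blue below 0.007 m and z of disc_blue in the frame of nest_blue between -0.003 and 0.002 m and value of joint carriage below 0.008 m), for 0.2 s.
3. the carriage is wound fully in (within 3 mm of its stop) with the discs in their nests (horizontal distance between disc_red and nest_red below 0.007 m and z of disc_red in the frame of nest_red between -0.003 and 0.002 m and angle between each of disc_red, disc_yellow, disc_blue's own z axis and vertical below 0.06 rad and contact force between each of disc_red, disc_yellow, disc_blue and paddle below 0.02 N and contact force between each of disc_red, disc_yellow, disc_blue and the fingers below 0.02 N and horizontal distance between disc_yellow and nest_yellow below 0.007 m and z of disc_yellow in the frame of nest_yellow between -0.003 and 0.002 m and horizontal distance between disc_blue and nest_blue below 0.007 m and z of disc_blue in the frame of nest_blue between -0.003 and 0.002 m and value of joint carriage above 0.067 m), for 0.2 s.
At the end, for the whole second after the job is handed in: Every disc present lies flat in the nest of its own colour (centre within 7 mm, underside on the rails), the carriage is within 3 mm of its inner stop, and the paddle stands released and at rest in its green bay (within 9 mm, flat on the floor, blade towards the tab) (all of step 3 and horizontal distance between paddle and bay_green_seat below 0.009 m and z of paddle in the frame of bay_green_seat below 0.003 m and angle between paddle's own z axis and vertical below 0.05 rad and x of paddle_spot in the frame of bay_green_seat above 0.1 m and linear speed of paddle below 0.02 m/s and contact force between paddle and the fingers below 0.02 N); the robot touches nothing.
It fails at once if a finger touches a disc over the carriage (within 13 cm of the middle of the nest row) ((contact force between the fingers and disc_red above 0.3 N and horizontal distance between disc_red and carriage_mid below 0.13 m) or (contact force between the fingers and disc_yellow above 0.3 N and horizontal distance between disc_yellow and carriage_mid below 0.13 m) or (contact force between the fingers and disc_blue above 0.3 N and horizontal distance between disc_blue and carriage_mid below 0.13 m)).
It fails at once if the gel jar or tape roll is shifted by more than 2 cm (distance of any of gel_jar, tape_roll from where it was at the start of the episode above 0.02 m).
Of disc_red, disc_yellow, disc_blue only 2 to 3 are there at a start; the rules pass over those that are not, and their reading is None.
At some moment in a run one of paddle may be knocked a few centimetres aside while the robot is not near it.
It also fails if it takes over 210 s, if anything falls off the work surface, if the arm or the gripper's body presses on something with over 40 N, if the wrist force passes 120 N, or if a joint passes its speed limit or range.

## Working session

There is one attempt and no reset: what is moved stays moved. The work goes in short steps, Python scripts to look and compute and a tool call to move; the robot and the scene stay as the last step left them, time stands still between calls to the robot, and variables do not carry over. Pictures are saved under pics/ and viewed, at most 14 in all, crops included, and the job is handed in when it is done.

```bash
mkdir -p pics; cat > h.py <<'E'
import numpy as np, cv2
from bench import arm, viewer
from scipy.spatial.transform import Rotation as R
def cal(n):
    c=viewer.get_calibration(n); return np.array(c["K"]),R.from_rotvec(np.ravel(c["rvec"])).as_matrix(),np.ravel(c["tvec"])
def cloud(n,d):
    K,Rm,t=cal(n); v,u=np.mgrid[0:d.shape[0],0:d.shape[1]]
    P=np.stack([(u-K[0,2])*d/K[0,0],(v-K[1,2])*d/K[1,1],d],-1)
    return (P-t)@Rm
def grab(n,tag):
    im,d=viewer.get_image(n); cv2.imwrite(f"pics/{tag}.png",im); np.savez(f"pics/{tag}.npz",im=im,d=d,P=cloud(n,d)); return im,d
E
python3 - <<'E'
from h import *
for n in("top","side"):
    im,d=grab(n,n+"0"); K,Rm,t=cal(n); print(n,K.tolist(),(-Rm.T@t).round(),Rm.round(2).tolist())
s=arm.read_state(); print(s["clock"],s["position"],s["ee_rot"])
E
```

```text
top [[405.3437427229487, 0.0, 278.3715812916881], [0.0, 405.3437427229487, 214.81013469233545], [0.0, 0.0, 1.0]] [ 411.  -57. 1119.] [[0.02, -1.0, 0.02], [-0.99, -0.02, -0.14], [0.14, -0.02, -0.99]]
side [[420.5897737920745, 0.0, 277.14834266150484], [0.0, 420.5897737920745, 212.5325936713743], [0.0, 0.0, 1.0]] [295. 500. 901.] [[-0.9, -0.44, 0.0], [-0.35, 0.72, -0.6], [0.26, -0.54, -0.8]]
0.1 [250.51836348 572.02937157 230.31497898] [ 9.78759971e-01 -2.05007126e-01 -1.37928152e-04  9.88888193e-04]
```

View pics/top0.png

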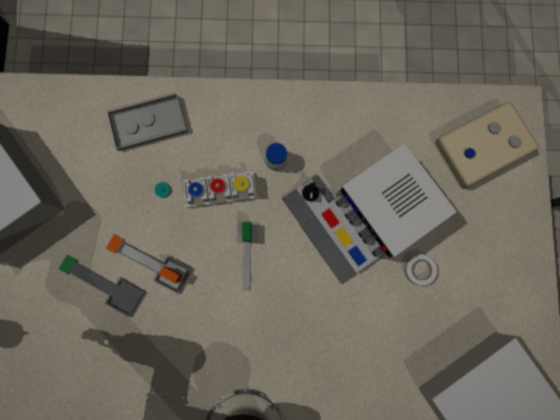

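View pics/side0.png

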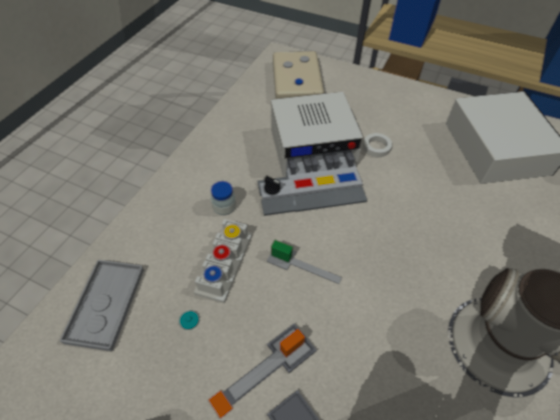

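Top view: discs on the rack at blue (196,188), red (218,186) and yellow (241,184). The turquoise look-alike lies on the table at (163,190). The paddle block is at (247,231) with its blade down to (247,288). The green tab is at (68,264) with its pocket at (127,295); the orange bay, at (175,273), is occupied. The knob is at (311,192), the carriage plates at (330,218), (345,237) and (358,256). I'll confirm these in a crop and measure.

```bash
python3 - <<'E'
from h import *
z=np.load("pics/top0.npz"); im,P=z["im"],z["P"]
a=cv2.resize(im[160:320,50:270],None,fx=2.5,fy=2.5,interpolation=cv2.INTER_CUBIC)
b=cv2.resize(im[160:290,270:400],None,fx=3,fy=3,interpolation=cv2.INTER_CUBIC)
cv2.imwrite("pics/cropA.png",a);cv2.imwrite("pics/cropB.png",b)
hsv=cv2.cvtColor(im,cv2.COLOR_BGR2HSV)
def blobs(name,lo,hi,roi):
    m=cv2.inRange(hsv,lo,hi); k=np.zeros_like(m); x0,y0,x1,y1=roi; k[y0:y1,x0:x1]=m[y0:y1,x0:x1]
    n,l,s,c=cv2.connectedComponentsWithStats(k)
    for i in range(1,n):
        if s[i,4]>15:
            p=P[l==i]; r=cv2.minAreaRect(p[:,:2].astype(np.float32)); print(name,c[i].round(1),s[i,4],np.median(p,0).round(1),"rect",np.round(r[0],1),np.round(r[1],1),round(r[2],1),"z",np.percentile(p[:,2],[5,95]).round(1))
roi=(50,130,450,330)
blobs("red",(0,150,70),(6,255,255),roi);blobs("red2",(172,150,70),(180,255,255),roi);blobs("orange",(7,150,70),(18,255,255),roi)
blobs("yel",(20,120,70),(35,255,255),roi);blobs("green",(45,100,40),(80,255,255),roi);blobs("turq",(81,100,40),(98,255,255),roi);blobs("blue",(100,130,50),(130,255,255),roi)
v=hsv[...,2];
m=(v<45)&(P[...,2]>52)&(P[...,2]<72); m[:, :295]=0;m[:,330:]=0;m[:175]=0;m[210:]=0
p=P[m];print("knob",len(p),cv2.minAreaRect(p[:,:2].astype(np.float32)),np.median(p[:,2]))
E
```

```text
red [217.2 185.2] 145 [638.7  88.7  56.8] rect [529.   28.8] [289.   35.8] 28.9 z [53.8 61.1]
red [329.9 217.9] 169 [ 560.7 -216.6   25.4] rect [ 560.8 -216.3] [47.5 27. ] 36.6 z [22.3 29.5]
orange [114.3 243.4] 168 [482.3 370.1   4.7] rect [437.8 168.3] [451.2  45.2] 77.5 z [1.  7.6]
orange [168.8 274.1] 176 [402.8 205.5  54.2] rect [398.9  92.6] [297.8  34.9] 88.0 z [50.8 57.3]
yel [240.8 183.1] 163 [645.9  26.5  56.8] rect [646.1  26.2] [38.6 37.8] 2.4 z [53.4 60.6]
yel [343.4 236.6] 195 [ 509.6 -252.2   25.7] rect [ 510.3 -252.9] [48.7 29.8] 35.1 z [22.4 28.8]
green [246.  231.1] 168 [518.2   9.8  49.9] rect [518.8   9.9] [47.6 21.6] 1.5 z [45.1 53. ]
green [ 67.1 264. ] 159 [424.8 493.1   4.1] rect [408.  229.3] [570.7  43. ] 86.3 z [1.  7.6]
turq [162.1 189.4] 178 [634.8 248.3   7.2] rect [634.4 248.6] [37.3 40.4] 0.6 z [ 4.1 11.5]
blue [276.1 153.1] 324 [725.  -65.9  75.3] rect [582.1 -70. ] [341.4  50.6] 1.1 z [71.3 78.6]
blue [195.2 189.1] 131 [627.1 147.1  56.9] rect [627.2 146.5] [33.4 35.1] 0.1 z [54.5 60.2]
blue [351.1 203. ] 54 [ 591.2 -260.8   95.3] rect [ 591.1 -260.8] [51.3  2.6] 34.8 z [ 82.8 109.4]
blue [356.9 255.4] 172 [ 460.8 -289.    25.6] rect [ 460.2 -288.5] [47.  27.8] 36.4 z [22.4 28.9]
knob 73 ((630.1687622070312, -161.8437957763672), (13.922820091247559, 43.984153747558594), 84.94315338134766) 62.08942157555474
```

View pics/cropA.png

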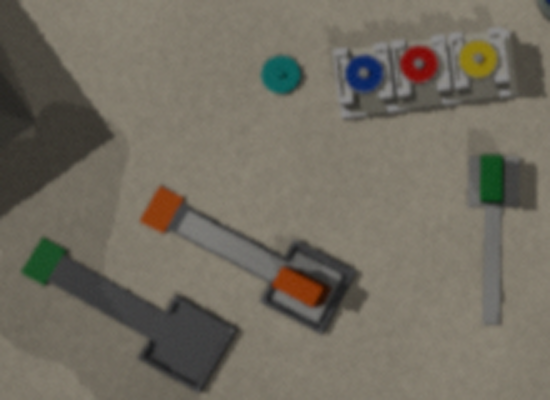

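View pics/cropB.png

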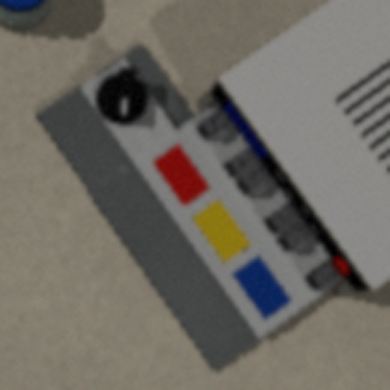

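The crops confirm the scene: three real discs lie on the rack and the turquoise one is on the bare table beside it. The green-tabbed bay is empty, and the carriage is part-way in with the knob bar showing its light top edge. Next I work out the frames and the move to the knob.

```bash
cat >> h.py <<'E'
def pose():
    s=arm.read_state(); r=R.from_quat(s["ee_rot"]); m=r.as_matrix(); return np.array(s["position"]),r,np.arctan2(m[1,0],m[0,0])
def rel(x,y,z,hx,p0=None):
    "shift and turn in tool axes to the pointing-down pose with tool x heading hx"
    p,r,h=pose()
    if p0 is not None: p=np.array(p0)
    T=R.from_euler('z',hx)*R.from_euler('x',np.pi)
    d=r.inv().apply(np.array([x,y,z])-p); v=(r.inv()*T).as_rotvec()
    print("from",p.round(1),round(h,3),"rel",d.round(1),v.round(3),"dist",np.linalg.norm(d).round(1))
E
python3 - <<'E'
from h import *
z=np.load("pics/top0.npz"); P=z["P"];im=z["im"].astype(int)
# front face / roof of case: roof points near 118 high
m=(abs(P[...,2]-118)<4);m[:,:330]=0;m[:, 470:]=0;m[270:]=0
q=P[m][:,:2].astype(np.float32);print("roof",len(q),cv2.minAreaRect(q))
# rack: white points z~50..56, table region
m=(P[...,2]>38)&(P[...,2]<60);m[:,:180]=0;m[:,262:]=0;m[:165]=0;m[212:]=0
q=P[m][:,:2].astype(np.float32);print("rack",len(q),cv2.minAreaRect(q))
# green bay tray dark pixels
v=im.max(2);m=(v<75);m[:,:100]=0;m[:,148:]=0;m[:275]=0;m[318:]=0
q=P[m];print("bay",len(q),cv2.minAreaRect(q[:,:2].astype(np.float32)),np.median(q[:,2]))
m=np.zeros_like(m);m[255:274,58:78]=1;hs=cv2.cvtColor(z["im"],cv2.COLOR_BGR2HSV);m&=(hs[...,1]>100)&(hs[...,0]>45)&(hs[...,0]<80)
q=P[m];print("tab",cv2.minAreaRect(q[:,:2].astype(np.float32)))
rel(630,-162,110,-3.23)
E
```

```text
roof 6545 ((601.3930053710938, -378.0184020996094), (220.01641845703125, 202.4035186767578), 35.810264587402344)
rack 1218 ((638.6802978515625, 87.64242553710938), (60.93775177001953, 182.3484344482422), 9.016149520874023)
bay 1078 ((349.05206298828125, 171.0456085205078), (107.30107116699219, 460.05694580078125), 2.1223318576812744) 4.868661040597777
tab ((407.9913635253906, 229.3037109375), (570.7048950195312, 42.960411071777344), 86.33447265625)
from [250.5 572.  230.3] -0.413 rel [642.1 519.8 121.4] [ 0.    -0.003  2.817] dist 835.0
```

Emit:
tcp_steps --pt "642 520 30 0 0 1.0" --pt "642 520 30 0 0 1.0" --pt "642 520 30 0 0 1.0" --pt "642 520 30 0 0 1.0" --pt "642 520 30 0 0 1.0" --pt "642 520 30 0 0 1.0" --pt "642 520 30 0 0 1.5" --pt "642 520 30 0 0 1.5" --pt "642 520 30 0 0 1.5" --pt "642 520 30 0 0 1.5" --finger_gap 60

```text
clock: 1.1
position: [480.5, 126.7, 213.0]
ee_rot: [-0.574, 0.819, 0.0, -0.0]
contact_force: [2.3, -0.5, 0.3]
gripper_width: 60.2
grasp_force: 0.0
```

```bash
python3 -c "
from h import *
rel(630,-162,110,-3.23)"
```

```text
from [480.5 126.7 213. ] -1.919 rel [ 220.4 -238.9  103. ] [ 0.    -0.     1.311] dist 341.0
```

Emit:
tcp_steps --pt "220 -239 60 0 0 1.31" --pt "220 -239 60 0 0 1.31" --pt "220 -239 60 0 0 1.31" --pt "220 -239 60 0 0 1.31" --pt "220 -239 60 0 0 1.31" --pt "220 -239 60 0 0 1.31" --pt "220 -239 100 0 0 1.31" --pt "220 -239 103 0 0 1.31" --pt "220 -239 103 0 0 1.31" --pt "220 -239 103 0 0 1.31"

```text
clock: 2.1
position: [631.0, -159.3, 108.7]
ee_rot: [0.041, 0.999, -0.0, -0.001]
contact_force: [-0.4, 0.3, 0.4]
gripper_width: 59.8
grasp_force: 0.0
```

```bash
python3 -c "
from h import *
rel(630,-162,38,-3.23); im,d=grab('top','t1')
P=np.load('pics/t1.npz')['P']
"
```

```text
from [ 631.  -159.3  108.7] 3.06 rel [ 0.6 -2.8 70.7] [-0.    -0.003  0.006] dist 70.8
```

Emit:
tcp_steps --pt "0 -2 30 0 0 0" --pt "0 -2 60 0 0 0" --pt "0 -2 70 0 0 0" --pt "0 -2 70 0 0 0"

```text
clock: 2.55
position: [630.5, -160.4, 38.9]
ee_rot: [0.04, 0.999, -0.0, -0.002]
contact_force: [-0.4, 0.0, 0.6]
gripper_width: 60.2
grasp_force: 0.0
```

Emit:
tcp_steps --pt "0 0 0 0 0 0" --pt "0 0 0 0 0 0" --pt "0 0 0 0 0 0" --pt "0 0 0 0 0 0" --pt "0 0 0 0 0 0" --pt "0 0 0 0 0 0" --finger_gap 0

```text
clock: 3.15
position: [632.3, -162.0, 42.1]
ee_rot: [0.04, 0.999, -0.001, 0.001]
contact_force: [-0.7, -5.7, 4.7]
gripper_width: 12.4
grasp_force: 61.5
```

```bash
python3 -c "
from h import *
rel(630,-162,38,-3.23)"
```

```text
from [ 632.3 -162.    42.1] 3.061 rel [ 2.4 -0.1  4.1] [-0.002  0.003  0.008] dist 4.7
```

Emit:
tcp_steps --pt "1.3 1.5 0 0 0 -0.1" --pt "2.6 3 0 0 0 -0.2" --pt "3.9 4.6 0 0 0 -0.3" --pt "5.2 6.1 0 0 0 -0.4" --pt "6.5 7.6 0 0 0 -0.5" --pt "7.8 9.2 0 0 0 -0.6" --pt "9.1 10.7 0 0 0 -0.7" --pt "10.4 12.2 0 0 0 -0.8" --pt "11.7 13.7 0 0 0 -0.9" --pt "13 15.2 0 0 0 -1.0"

```text
clock: 4.15
position: [620.0, -144.5, 42.0]
ee_rot: [-0.445, 0.895, -0.0, 0.001]
contact_force: [-3.3, -0.9, 7.7]
gripper_width: 13.1
grasp_force: 61.4
```

```bash
python3 -c "
from h import *
p,r,h=pose();print(p,h,r.inv().apply([-.585*20,.811*20,0]))"
```

```text
[ 619.95016906 -144.45247295   42.04408526] -2.2188369845153257 [-5.86926828e+00  1.91188355e+01 -1.48256708e-02]
```

Emit:
tcp_steps --pt "-0.7 2.3 0 0 0 -0.12" --pt "-1.4 4.6 0 0 0 -0.24" --pt "-2.1 6.9 0 0 0 -0.36" --pt "-2.8 9.2 0 0 0 -0.48" --pt "-3.5 11.5 0 0 0 -0.6" --pt "-4.2 13.8 0 0 0 -0.72" --pt "-4.9 16.1 0 0 0 -0.84" --pt "-5.6 18.4 0 0 0 -0.96" --pt "-6.3 20.7 0 0 0 -1.08" --pt "-7 23 0 0 0 -1.2"

```text
clock: 5.15
position: [604.0, -125.0, 42.0]
ee_rot: [0.873, -0.487, -0.001, 0.001]
contact_force: [-6.5, -0.2, 10.6]
gripper_width: 12.6
grasp_force: 61.9
```

```bash
python3 -c "
from h import *
p,r,h=pose();print(p,h,r.inv().apply([-.585*20,.811*20,0]),arm.read_state()['wrist_torque'])"
```

```text
[ 603.98019803 -124.95422811   41.99457405] -1.0184110730439642 [-19.94687624   1.44888858   0.03535573] [-0.1429737   1.82558998 -0.12571053]
```

Emit:
tcp_steps --pt "-0.8 0 0 0 0 -0.05" --pt "-1.6 0 0 0 0 -0.1" --pt "-2.0 0 0 0 0 -0.15" --pt "-2.0 0 0 0 0 -0.18" --pt "-2 0 0 0 0 -0.18"

```text
clock: 5.65
position: [603.0, -123.7, 42.1]
ee_rot: [0.91, -0.414, -0.001, -0.0]
contact_force: [-5.4, -1.3, 11.1]
gripper_width: 12.6
grasp_force: 88.4
```

```bash
python3 -c "
from h import *
p,r,h=pose();print(p,h,arm.read_state()['wrist_torque'])"
```

```text
[ 603.03515678 -123.697115     42.10538756] -0.853454366960228 [-0.34754156  1.62513873 -2.32817336]
```

Emit:
tcp_steps --pt "0 0 0 0 0 0.05" --pt "0 0 0 0 0 0.05"

```text
clock: 5.85
position: [603.1, -123.7, 42.0]
ee_rot: [0.9, -0.435, -0.001, -0.0]
contact_force: [-5.0, -0.6, 11.1]
gripper_width: 12.3
grasp_force: 68.6
```

Emit:
tcp_steps --pt "0 0 0 0 0 0" --pt "0 0 0 0 0 0" --pt "0 0 0 0 0 0" --pt "0 0 -40 0 0 0" --pt "0 0 -80 0 0 0" --pt "0 0 -100 0 0 0" --finger_gap 70

```text
clock: 6.45
position: [606.6, -123.2, 143.7]
ee_rot: [0.902, -0.431, 0.003, -0.001]
contact_force: [0.5, 0.5, -0.4]
gripper_width: 70.2
grasp_force: 0.0
```

```bash
python3 - <<'E'
from h import *
im,d=grab('top','t2');P=np.load('pics/t2.npz')['P']
hsv=cv2.cvtColor(im,cv2.COLOR_BGR2HSV)
def blobs(name,lo,hi):
    m=cv2.inRange(hsv,lo,hi); m[:,:50]=0;m[:,450:]=0;m[:140]=0;m[330:]=0
    n,l,s,c=cv2.connectedComponentsWithStats(m)
    for i in range(1,n):
        if s[i,4]>60:
            p=P[l==i];p=p[abs(p-np.median(p,0)).max(1)<60]; r=cv2.minAreaRect(p[:,:2].astype(np.float32)); print(name,c[i].round(1),s[i,4],"rect",np.round(r[0],1),np.round(r[1],1),round(r[2],1),"z",np.median(p[:,2]).round(1))
blobs("red",(0,150,70),(6,255,255));blobs("yel",(20,120,70),(35,255,255));blobs("green",(45,100,40),(80,255,255));blobs("blue",(100,130,50),(130,255,255))
E
```

```text
red [316.4 227.5] 165 rect [ 534.1 -179.6] [46.6 26.7] 37.0 z 25.9
yel [329.7 246.1] 194 rect [ 484.  -215.6] [48.4 28.9] 35.1 z 25.5
green [246.  231.1] 167 rect [518.9   9.8] [47.8 21.7] 1.7 z 50.0
green [ 67.1 264.1] 160 rect [424.5 492.9] [28.5 40.6] 61.4 z 4.3
blue [343.3 265.1] 174 rect [ 433.2 -252. ] [46.4 27. ] 37.8 z 25.4
```

View pics/t2.png

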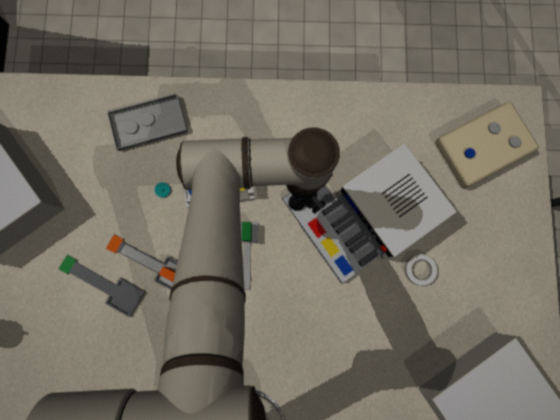

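```bash
python3 -c "
from h import *
rel(518.9,9.8,110,-3.112)"
```

```text
from [ 607.9 -123.3  146.4] -0.891 rel [-159.7  -14.2   35.3] [-0.012  0.004  2.221] dist 164.2
```

Emit:
tcp_steps --pt "-30 -3 0 0 0 0.15" --pt "-60 -5 0 0 0 0.3" --pt "-90 -8 0 0 0 0.45" --pt "-120 -10 0 0 0 0.6" --pt "-150 -13 10 0 0 0.75" --pt "-160 -14 20 0 0 0.9" --pt "-160 -14 30 0 0 1.05" --pt "-160 -14 35 0 0 1.2" --pt "-160 -14 35 0 0 1.35" --pt "-160 -14 35 0 0 1.5" --finger_gap 60

```text
clock: 7.5
position: [514.9, 10.4, 104.5]
ee_rot: [-0.363, 0.932, 0.0, -0.001]
contact_force: [0.3, 0.1, -0.5]
gripper_width: 59.7
grasp_force: 0.0
```

Emit:
tcp_steps --pt "0 0 0 0 0 0.15" --pt "0 0 0 0 0 0.3" --pt "0 0 0 0 0 0.45" --pt "0 0 0 0 0 0.6" --pt "0 0 0 0 0 0.72" --pt "0 0 0 0 0 0.72" --pt "0 0 0 0 0 0.72" --pt "0 0 0 0 0 0.72"

```text
clock: 8.3
position: [515.1, 10.2, 105.0]
ee_rot: [-0.015, 1.0, -0.0, -0.0]
contact_force: [-0.6, 0.3, 0.7]
gripper_width: 60.2
grasp_force: 0.0
```

```bash
python3 -c "
from h import *
rel(518.9,9.8,20,-3.112)"
```

```text
from [515.1  10.2 105. ] -3.111 rel [-3.8 -0.5 85. ] [-0.    -0.     0.001] dist 85.1
```

Emit:
tcp_steps --pt "-3.5 0 35 0 0 0" --pt "-3.5 0 65 0 0 0" --pt "-3.5 -0.5 80 0 0 0" --pt "-3.5 -0.5 84 0 0 0" --pt "-3.5 -0.5 84 0 0 0"

```text
clock: 8.8
position: [518.6, 9.6, 20.9]
ee_rot: [-0.015, 1.0, -0.0, -0.0]
contact_force: [0.3, -0.6, 0.2]
gripper_width: 60.0
grasp_force: 0.0
```

```bash
python3 -c "
from h import *
rel(518.9,9.8,20,-3.112)"
```

```text
from [518.6   9.6  20.9] -3.112 rel [-0.3  0.2  0.9] [-0.    -0.001  0.   ] dist 0.9
```

Emit:
tcp_steps --pt "0 0 0 0 0 0" --pt "0 0 0 0 0 0" --pt "0 0 0 0 0 0" --pt "0 0 0 0 0 0" --pt "0 0 0 0 0 0" --pt "0 0 0 0 0 0" --finger_gap 0

```text
clock: 9.4
position: [519.6, 9.9, 22.5]
ee_rot: [-0.015, 1.0, 0.0, 0.001]
contact_force: [-1.0, 1.2, 6.5]
gripper_width: 23.2
grasp_force: 59.9
```

Emit:
tcp_steps --pt "0 0 -20 0 0 0" --pt "0 0 -50 0 0 0" --pt "0 0 -80 0 0 0" --pt "0 0 -80 0 0 0"

```text
clock: 9.8
position: [521.2, 10.3, 104.9]
ee_rot: [-0.015, 1.0, 0.001, 0.004]
contact_force: [0.9, 0.1, -2.6]
gripper_width: 23.3
grasp_force: 59.4
```

Emit:
tcp_steps --pt "10 0 0 0 0 -0.15" --pt "20 0 0 0 0 -0.3" --pt "30 0 0 0 0 -0.45" --pt "40 0 0 0 0 -0.6" --pt "50 0 0 0 0 -0.75" --pt "60 -5 0 0 0 -0.9" --pt "70 -10 0 0 0 -1.05" --pt "75 -14 0 0 0 -1.2" --pt "75 -14 0 0 0 -1.35" --pt "75 -14 0 0 0 -1.5"

```text
clock: 10.8
position: [442.7, -6.9, 100.0]
ee_rot: [-0.694, 0.72, 0.001, -0.001]
contact_force: [-0.3, -0.6, -3.1]
gripper_width: 23.0
grasp_force: 59.3
```

Emit:
tcp_steps --pt "0 0 0 0 0 -0.15" --pt "0 0 0 0 0 -0.3" --pt "0 0 0 0 0 -0.45" --pt "0 0 0 0 0 -0.6" --pt "0 0 0 0 0 -0.75" --pt "0 0 0 0 0 -0.9" --pt "0 0 0 0 0 -1.05" --pt "0 0 0 0 0 -1.2" --pt "0 0 0 0 0 -1.35" --pt "0 0 0 0 0 -1.5"

```text
clock: 11.8
position: [442.7, -6.8, 99.9]
ee_rot: [0.999, -0.054, -0.002, 0.0]
contact_force: [0.8, -0.1, -2.9]
gripper_width: 23.1
grasp_force: 59.3
```

Emit:
tcp_steps --pt "0 0 0 0 0 -0.15" --pt "0 0 0 0 0 -0.26" --pt "0 0 0 0 0 -0.26" --pt "0 0 0 0 0 -0.26"

```text
clock: 12.2
position: [443.3, -6.7, 100.4]
ee_rot: [0.997, 0.072, -0.001, 0.0]
contact_force: [0.1, -0.7, -2.7]
gripper_width: 23.0
grasp_force: 59.3
```

```bash
python3 - <<'E'
from h import *
rel(445.9,-5.8,54.5,0.157)
im,d=grab('top','t3');P=np.load('pics/t3.npz')['P']
hsv=cv2.cvtColor(im,cv2.COLOR_BGR2HSV)
cv2.imwrite('pics/t3c.png',cv2.resize(im[130:330,150:410],None,fx=3,fy=3))
im,d=grab('side','s3');cv2.imwrite('pics/s3c.png',cv2.resize(im[180:380,150:410],None,fx=3,fy=3))
E
```

```text
from [443.3  -6.7 100.4] 0.145 rel [ 2.8 -0.5 45.9] [ 0.     0.002 -0.012] dist 46.0
```

View pics/t3c.png

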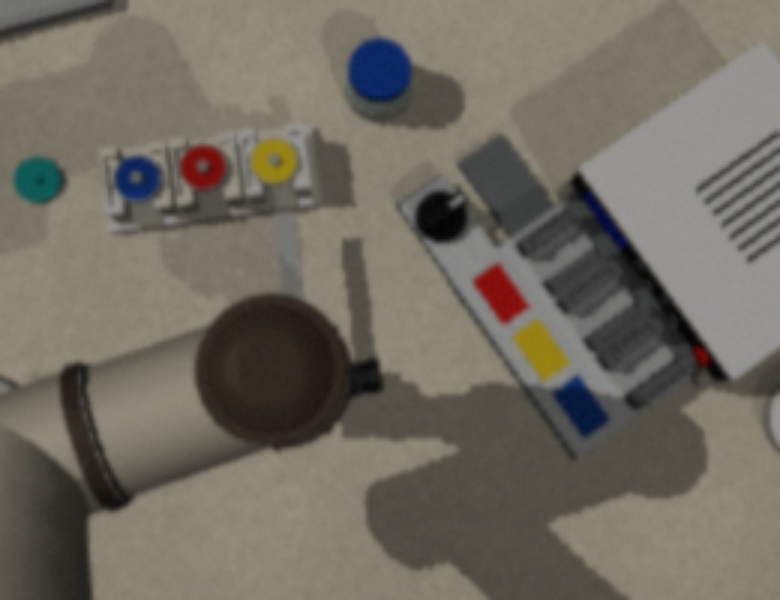

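The crop shows the blade at (288,250), lined up with the yellow stand. All three discs are seated and the carriage is out. Next I measure the blade's line and tilt.

```bash
cat >> h.py <<'E'
def blade(tag,disc=None):
    "fit held blade in top picture using predicted pose; returns lateral offset, heading, z"
    P=np.load(f'pics/{tag}.npz')['P'].reshape(-1,3); p,r,h=pose()
    c,s=np.cos(h),np.sin(h); L=(P-p)@np.array([[c,-s,0],[s,c,0],[0,0,1]])
    q=L[(L[:,0]>60)&(L[:,0]<170)&(abs(L[:,1])<15)&(L[:,2]>-40)&(L[:,2]<-5)]
    print("blade n",len(q)); f=np.polyfit(q[:,0],q[:,2],1); print("z fit slope",f[0].round(4),"top@125",np.polyval(f,125).round(1),"tip",np.percentile(q[:,0],99).round(1))
    xs=np.arange(60,165,8); ys=[];xx=[]
    for a in xs:
        w=q[(q[:,0]>=a)&(q[:,0]<a+8)]
        if len(w)>6: ys.append((w[:,1].min()+w[:,1].max())/2);xx.append(a+4)
    g=np.polyfit(xx,ys,1); print("lateral@125",np.polyval(g,125).round(1),"heading off",g[0].round(4),"res",np.std(np.polyval(g,xx)-ys).round(2))
E
python3 - <<'E'
from h import *
blade('t3')
z=np.load('pics/t3.npz');P=z['P'];hsv=cv2.cvtColor(z['im'],cv2.COLOR_BGR2HSV)
for n,lo,hi,roi in(("red",(0,110,50),(8,255,255),(205,175,231,196)),("yel",(20,100,50),(38,255,255),(230,172,256,195)),("blue",(100,100,40),(130,255,255),(184,178,208,200))):
    m=cv2.inRange(hsv,lo,hi);k=np.zeros_like(m);a,b,c,d=roi;k[b:d,a:c]=m[b:d,a:c]
    q=P[k>0];q=q[(q[:,2]>50)&(q[:,2]<64)];print(n,len(q),cv2.minEnclosingCircle(q[:,:2].astype(np.float32)),np.median(q,0))
m=(P[...,2]>40)&(P[...,2]<60);m[:,:180]=0;m[:,262:]=0;m[:165]=0;m[212:]=0
print(cv2.minAreaRect(P[m][:,:2].astype(np.float32)))
E
```

```text
blade n 194
z fit slope -0.01 top@125 -18.6 tip 151.7
lateral@125 -0.6 heading off -0.0113 res 0.48
red 165 ((638.3524169921875, 89.4150161743164), 20.301219940185547) [638.34811527  89.34742534  56.80392653]
yel 172 ((646.1610717773438, 26.546154022216797), 20.986555099487305) [646.0760153   26.36386638  56.98853324]
blue 147 ((627.3446655273438, 147.16676330566406), 19.408878326416016) [627.3154925  146.96902072  57.0261883 ]
((638.5953979492188, 87.4769287109375), (60.88914108276367, 182.13233947753906), 8.961071014404297)
```

```bash
cat >> h.py <<'E'
RACK=0.157; TEST=-0.946; O=np.array([522.5,-268.8])
DISC=dict(red=(638.35,89.4),yellow=(646.1,26.5),blue=(627.35,147.1))
def U(a): return np.array([np.cos(a),np.sin(a)])
NEST={k:O+U(TEST+np.pi/2)*s for k,s in dict(red=62,yellow=0,blue=-62).items()}
HO,LAT=-0.0113,-0.6
def spot(xy,head,under,along=0):
    "tool move so that the blade's spot is at xy shifted by along, blade heading head, underside at height under"
    h=head-HO; xy=np.array(xy)+along*U(head); t=xy-125*U(h)-LAT*U(h+np.pi/2)
    rel(t[0],t[1],under+22.6,h)
E
python3 -c "
from h import *
spot(DISC['yellow'],RACK,31,-82)"
```

```text
from [443.7  -6.6 100.7] 0.145 rel [-1.8 -0.2 47.1] [ 0.     0.001 -0.023] dist 47.2
```

Emit:
tcp_steps --pt "-2 0 15 0 0 -0.012" --pt "-2 0 30 0 0 -0.023" --pt "-2 0 42 0 0 -0.023" --pt "-2 0 47 0 0 -0.023" --pt "-2 0 47 0 0 -0.023"

```text
clock: 12.8
position: [441.7, -6.9, 53.6]
ee_rot: [0.996, 0.085, -0.001, 0.0]
contact_force: [-0.5, 0.4, -2.8]
gripper_width: 23.1
grasp_force: 59.3
```

```bash
python3 -c "
from h import *
spot(DISC['yellow'],RACK,31,-82);spot(DISC['yellow'],RACK,31,0)"
```

```text
from [441.7  -6.9  53.6] 0.17 rel [ 0.1 -0.3 -0. ] [0.    0.002 0.001] dist 0.3
from [441.7  -6.9  53.6] 0.17 rel [82.1  0.8 -0.1] [0.    0.002 0.001] dist 82.1
```

Emit:
tcp_steps --pt "15 0 0 0 0 0" --pt "35 0.3 0 0 0 0" --pt "55 0.5 0 0 0 0" --pt "72 0.6 0 0 0 0" --pt "82 0.7 0 0 0 0" --pt "82 0.7 0 0 0 0"

```text
clock: 13.4
position: [524.5, 6.8, 54.6]
ee_rot: [0.996, 0.085, 0.001, -0.0]
contact_force: [0.5, -0.7, -1.6]
gripper_width: 23.0
grasp_force: 59.2
```

Emit:
tcp_steps --pt "0 0 -8 0 0 0" --pt "0 0 -12 0 0 0" --pt "0 0 -15 0 0 0" --pt "0 0 -18 0 0 0" --pt "0 0 -22 0 0 0" --pt "0 0 -28 0 0 0" --pt "0 0 -36 0 0 0" --pt "0 0 -46 0 0 0" --pt "0 0 -55 0 0 0" --pt "0 0 -60 0 0 0"

```text
clock: 14.4
position: [523.7, 6.6, 115.6]
ee_rot: [0.996, 0.085, 0.001, -0.0]
contact_force: [-0.3, -0.8, -3.0]
gripper_width: 22.9
grasp_force: 59.2
```

```bash
python3 - <<'E'
from h import *
im,d=grab('top','t4');cv2.imwrite('pics/t4c.png',cv2.resize(im[130:330,150:350],None,fx=3,fy=3))
spot(NEST['yellow'],TEST,95,0)
E
```

```text
from [524.    6.6 116. ] 0.171 rel [-103.8  159.2   -1.9] [-0.002 -0.003  1.105] dist 190.0
```

View pics/t4c.png

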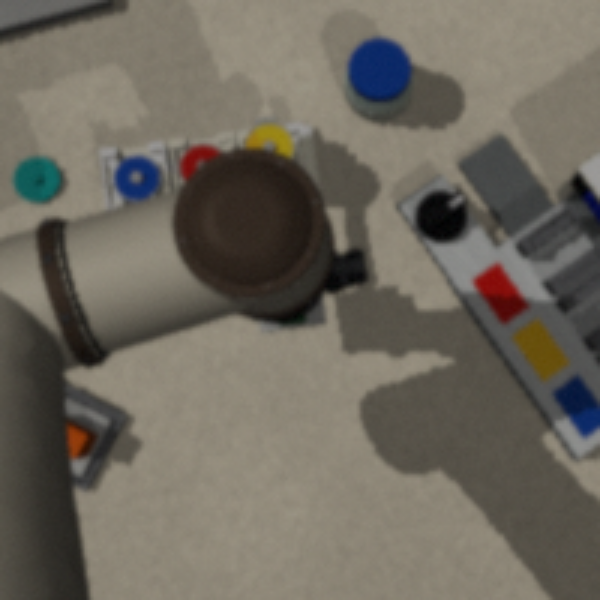

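Emit:
tcp_steps --pt "-2 3 0 0 0 0.02" --pt "-7 10 0 0 0 0.07" --pt "-14 21 0 0 0 0.14" --pt "-22 34 0 0 0 0.23" --pt "-30 47 0 0 0 0.32" --pt "-38 60 0 0 0 0.41" --pt "-46 72 0 0 0 0.5" --pt "-54 84 0 0 0 0.58" --pt "-60 93 0 0 0 0.65" --pt "-62 96 0 0 0 0.67"

```text
clock: 15.45
position: [477.1, -99.6, 113.6]
ee_rot: [0.969, -0.249, -0.001, 0.0]
contact_force: [1.0, 0.8, -3.3]
gripper_width: 23.0
grasp_force: 59.2
```

```bash
python3 - <<'E'
from h import *
im,d=grab('top','t5');P=np.load('pics/t5.npz')['P'];hsv=cv2.cvtColor(im,cv2.COLOR_BGR2HSV)
m=cv2.inRange(hsv,(20,100,50),(38,255,255))>0
q=P[m];q=q[(q[:,2]>85)&(q[:,2]<125)];p,r,h=pose();v=q-p;print(len(q),np.median(q,0),"tool along/left",np.median(v[:,:2]@U(h)),np.median(v[:,:2]@U(h+np.pi/2)),"z",q[:,2].min(),q[:,2].max())
spot(NEST['yellow'],TEST,95,0)
E
```

```text
194 [ 585.71393072 -161.9144448   101.64952359] tool along/left 124.97040820444442 -1.2233543292001943 z 96.27547876264994 109.75235287075571
from [477.3 -99.5 113.7] -0.502 rel [ 7.9 73.7 -3.8] [0.001 0.001 0.432] dist 74.2
```

Emit:
tcp_steps --pt "0 3 0 0 0 0.02" --pt "1 9 0 0 0 0.06" --pt "2 18 0 0 0 0.12" --pt "3 29 0 0 0 0.18" --pt "4.5 41 0 0 0 0.25" --pt "6 53 0 0 0 0.31" --pt "7 63 0 0 0 0.37" --pt "8 70 0 0 0 0.41" --pt "8 73.5 0 0 0 0.43" --pt "8 73.5 0 0 0 0.43"

```text
clock: 16.5
position: [449.9, -167.2, 114.1]
ee_rot: [0.894, -0.449, -0.0, -0.0]
contact_force: [-0.1, -0.3, -3.5]
gripper_width: 23.0
grasp_force: 59.1
```

```bash
python3 - <<'E'
from h import *
im,d=grab('top','t6');P=np.load('pics/t6.npz')['P'];hsv=cv2.cvtColor(im,cv2.COLOR_BGR2HSV)
m=cv2.inRange(hsv,(20,100,50),(38,255,255))>0
q=P[m];q=q[(q[:,2]>85)&(q[:,2]<125)];q=q-np.median(q,0)*0
c=np.median(q,0);print(len(q),c,"disc - nest in tester frame",(c[:2]-NEST['yellow'])@U(TEST),(c[:2]-NEST['yellow'])@U(TEST+np.pi/2))
spot(NEST['yellow'],TEST,95,0); spot(NEST['yellow'],TEST,36,0)
# nests seen now: rails points z 46..58 near the carriage in tester frame
W=P.reshape(-1,3);l=np.c_[(W[:,:2]-O)@U(TEST),(W[:,:2]-O)@U(TEST+np.pi/2),W[:,2]]
k=l[(abs(l[:,2]-53)<6)&(abs(l[:,0])<34)&(abs(l[:,1])<115)];print("rails x",np.percentile(k[:,0],[1,99]),"y hist",np.histogram(k[:,1],bins=np.arange(-100,101,5)))
E
```

```text
126 [ 529.38577288 -275.91486706  102.38170992] disc - nest in tester frame 9.798452052534186 1.4232142477110825
from [ 450.1 -167.   114.2] -0.93 rel [-0.1  1.7 -3.4] [-0.    -0.     0.005] dist 3.8
from [ 450.1 -167.   114.2] -0.93 rel [-0.1  1.7 55.6] [-0.    -0.     0.005] dist 55.6
rails x [-29.10591709  30.53774012] y hist (array([ 0,  8, 47, 42, 28,  0,  0,  0,  0,  0, 10, 16, 16,  8,  9,  9,  1,
        1,  0,  0,  0,  0,  0,  6, 21, 21, 13, 37, 40, 27,  0,  0,  0,  0,
        0, 34, 43, 43,  8,  0]), array([-100,  -95,  -90,  -85,  -80,  -75,  -70,  -65,  -60,  -55,  -50,
        -45,  -40,  -35,  -30,  -25,  -20,  -15,  -10,   -5,    0,    5,
         10,   15,   20,   25,   30,   35,   40,   45,   50,   55,   60,
         65,   70,   75,   80,   85,   90,   95,  100]))
```

```bash
python3 - <<'E'
from h import *
z=np.load('pics/t6.npz');P=z['P'];hsv=cv2.cvtColor(z['im'],cv2.COLOR_BGR2HSV)
m=cv2.inRange(hsv,(20,100,50),(38,255,255))>0
q=P[m];q=q[(q[:,2]>95)&(q[:,2]<112)][:,:2]-NEST['yellow'];a=q@U(TEST);b=q@U(TEST+np.pi/2)
print(np.percentile(a,[0,2,50,98,100]),np.percentile(b,[0,2,50,98,100]))
E
```

```text
[-9.89570986 -7.78015624  7.1795758  19.09651996 20.90721543] [-21.1329658  -19.49143543   3.13461092  19.3439555   20.67515696]
```

Emit:
tcp_steps --pt "0 0.5 8 0 0 0.003" --pt "0 0.8 20 0 0 0.005" --pt "0 0.8 32 0 0 0.005" --pt "0 0.8 38 0 0 0.005" --pt "0 0.8 42 0 0 0.005" --pt "0 0.8 45 0 0 0.005" --pt "0 0.8 48 0 0 0.005" --pt "0 0.8 52 0 0 0.005" --pt "0 0.8 56 0 0 0.005" --pt "0 0.8 57 0 0 0.005"

```text
clock: 17.55
position: [449.1, -167.5, 56.8]
ee_rot: [0.893, -0.451, -0.0, 0.0]
contact_force: [-0.1, -0.6, -3.4]
gripper_width: 22.6
grasp_force: 59.2
```

```bash
python3 - <<'E'
from h import *
im,d=grab('top','t7');P=np.load('pics/t7.npz')['P'];hsv=cv2.cvtColor(im,cv2.COLOR_BGR2HSV)
m=cv2.inRange(hsv,(20,100,50),(38,255,255))>0
q=P[m];q=q[(q[:,2]>45)&(q[:,2]<80)];z=np.median(q[:,2]);q=q[:,:2]-NEST['yellow'];a=q@U(TEST);b=q@U(TEST+np.pi/2)
print(z,np.percentile(a,[0,2,50,98,100]),np.percentile(b,[0,2,50,98,100]))
spot(NEST['yellow'],TEST,36,0)
E
```

```text
57.01199824503234 [-15.554483   -13.46261386   2.61823434  19.25201348  20.55708575] [-21.58146985 -20.34331244   0.25611398  18.33080094  19.68784843]
from [ 449.2 -167.5   56.8] -0.935 rel [ 0.   0.6 -1.8] [ 0.  0. -0.] dist 1.9
```

Emit:
tcp_steps --pt "-8 0 0 0 0 0" --pt "-25 0 0 0 0 0" --pt "-45 0 0 0 0 0" --pt "-62 0 0 0 0 0" --pt "-75 0 0 0 0 0" --pt "-78 0 -10 0 0 0" --pt "-78 0 -40 0 0 0" --pt "-78 0 -50 0 0 0"

```text
clock: 18.4
position: [405.4, -104.6, 110.1]
ee_rot: [0.893, -0.45, 0.003, -0.001]
contact_force: [1.1, 0.4, -2.8]
gripper_width: 22.8
grasp_force: 59.6
```

```bash
python3 - <<'E'
from h import *
im,d=grab('top','t8');z=np.load('pics/t8.npz');P=z['P'];hsv=cv2.cvtColor(im,cv2.COLOR_BGR2HSV)
m=cv2.inRange(hsv,(20,100,50),(38,255,255))>0
q=P[m];q=q[(q[:,2]>45)&(q[:,2]<80)];zz=np.median(q[:,2]);q=q[:,:2]-NEST['yellow'];a=q@U(TEST);b=q@U(TEST+np.pi/2)
print(len(q),zz,np.percentile(a,[0,2,50,98,100]),np.percentile(b,[0,2,50,98,100]))
blade('t8')
spot(DISC['red'],RACK,80,-82); spot(DISC['red'],RACK,31,-82)
E
```

```text
194 56.45153456646271 [-20.02252911 -18.98044428  -0.18241424  19.02677001  20.6359031 ] [-21.68278634 -20.22418598  -1.10927487  18.20941874  19.6939264 ]
blade n 214
z fit slope 0.0074 top@125 -18.1 tip 152.2
lateral@125 -1.2 heading off -0.014 res 0.32
from [ 405.8 -104.7  110.7] -0.934 rel [-112.6 -118.3    8.3] [-0.004 -0.008 -1.102] dist 163.5
from [ 405.8 -104.7  110.7] -0.934 rel [-112.8 -118.    57.3] [-0.004 -0.008 -1.102] dist 173.0
```

```bash
sed -i 's/^HO,LAT=.*/HO,LAT=-0.0125,-1.0/' h.py
```

Emit:
tcp_steps --pt "-20 -20 0 0 0 -0.14" --pt "-40 -40 0 0 0 -0.28" --pt "-60 -60 0 0 0 -0.42" --pt "-80 -80 3 0 0 -0.56" --pt "-95 -97 6 0 0 -0.7" --pt "-108 -112 8 0 0 -0.84" --pt "-113 -118 8 0 0 -0.98" --pt "-113 -118 8 0 0 -1.1" --pt "-113 -118 20 0 0 -1.1" --pt "-113 -118 35 0 0 -1.1"

```text
clock: 19.45
position: [431.4, 56.4, 71.9]
ee_rot: [0.997, 0.082, 0.001, -0.0]
contact_force: [-0.7, 0.3, -3.1]
gripper_width: 23.2
grasp_force: 59.6
```

```bash
python3 -c "
from h import *
spot(DISC['red'],RACK,31,-82)"
```

```text
from [431.4  56.4  71.9] 0.165 rel [ 2.5  0.4 18.3] [-0.001 -0.001 -0.005] dist 18.5
```

Emit:
tcp_steps --pt "2 0.4 10 0 0 -0.005" --pt "2 0.4 18 0 0 -0.005" --pt "2 0.4 18 0 0 -0.005"

```text
clock: 19.75
position: [432.3, 55.7, 53.0]
ee_rot: [0.996, 0.085, -0.001, 0.001]
contact_force: [-0.4, -0.6, -4.1]
gripper_width: 22.9
grasp_force: 59.5
```

```bash
python3 -c "
from h import *
spot(DISC['red'],RACK,31,0)"
```

```text
from [432.3  55.7  53. ] 0.17 rel [83.8  0.5 -0.8] [0.001 0.003 0.   ] dist 83.8
```

Emit:
tcp_steps --pt "15 0 0 0 0 0" --pt "35 0.2 0 0 0 0" --pt "55 0.3 0 0 0 0" --pt "72 0.4 0 0 0 0" --pt "82 0.5 0 0 0 0" --pt "83.5 0.5 0 0 0 0" --pt "83.5 0.5 0 0 0 0"

```text
clock: 20.45
position: [514.6, 69.6, 54.0]
ee_rot: [0.996, 0.085, -0.001, 0.0]
contact_force: [-0.4, -0.7, -2.8]
gripper_width: 23.0
grasp_force: 59.5
```

Emit:
tcp_steps --pt "0 0 -8 0 0 0" --pt "0 0 -12 0 0 0" --pt "0 0 -15 0 0 0" --pt "0 0 -18 0 0 0" --pt "0 0 -22 0 0 0" --pt "0 0 -28 0 0 0" --pt "0 0 -36 0 0 0" --pt "0 0 -46 0 0 0" --pt "0 0 -55 0 0 0" --pt "0 0 -60 0 0 0"

```text
clock: 21.45
position: [515.9, 70.0, 115.6]
ee_rot: [0.996, 0.085, 0.001, -0.0]
contact_force: [0.0, -0.1, -2.2]
gripper_width: 23.1
grasp_force: 59.5
```

```bash
python3 - <<'E'
from h import *
spot(NEST['red'],TEST,95,0)
E
```

```text
from [515.9  70.  115.6] 0.17 rel [-50.6 195.8  -2.2] [-0.002 -0.002  1.104] dist 202.2
```

Emit:
tcp_steps --pt "-1 4 0 0 0 0.02" --pt "-3 12 0 0 0 0.06" --pt "-6 24 0 0 0 0.13" --pt "-10 39 0 0 0 0.22" --pt "-14 54 0 0 0 0.31" --pt "-18 69 0 0 0 0.4" --pt "-22 83 0 0 0 0.49" --pt "-25 97 0 0 0 0.57" --pt "-27 107 0 0 0 0.63" --pt "-28 111 0 0 0 0.65"

```text
clock: 22.45
position: [505.6, -45.7, 113.6]
ee_rot: [0.971, -0.24, -0.001, 0.0]
contact_force: [0.5, -0.1, -2.2]
gripper_width: 22.9
grasp_force: 59.5
```

```bash
python3 - <<'E'
from h import *
im,d=grab('top','t9');P=np.load('pics/t9.npz')['P'];hsv=cv2.cvtColor(im,cv2.COLOR_BGR2HSV)
m=(hsv[...,0]<8)&(hsv[...,1]>110)&(hsv[...,2]>50)
q=P[m];q=q[(q[:,2]>85)&(q[:,2]<125)];p,r,h=pose();v=q-p;a=v[:,:2]@U(h);b=v[:,:2]@U(h+np.pi/2);print(len(q),np.percentile(a,[2,50,98]),np.percentile(b,[2,50,98]),"z",np.median(q[:,2]))
spot(NEST['red'],TEST,95,0)
E
```

```text
196 [106.79965115 122.77372665 142.79855941] [-276.59039628   -5.00793155   14.76278914] z 102.20378716916599
from [505.7 -45.7 113.6] -0.483 rel [34.1 79.  -3.9] [0.001 0.001 0.45 ] dist 86.1
```

Emit:
tcp_steps --pt "0 0 0 0 0 0"

```text
clock: 22.6
position: [506.2, -44.7, 113.9]
ee_rot: [0.971, -0.238, -0.0, 0.0]
contact_force: [-0.5, -0.4, -3.0]
gripper_width: 23.3
grasp_force: 59.5
```

```bash
cat >> h.py <<'E'
def disc_in_tool(tag,col):
    z=np.load(f'pics/{tag}.npz');P=z['P'];hsv=cv2.cvtColor(z['im'],cv2.COLOR_BGR2HSV)
    H={'red':(0,8),'yellow':(20,38),'blue':(100,130)}[col]
    m=(hsv[...,0]>=H[0])&(hsv[...,0]<=H[1])&(hsv[...,1]>100)&(hsv[...,2]>45)
    q=P[m];p,r,h=pose();v=q[:,:2]-p[:2];a=v@U(h);b=v@U(h+np.pi/2);k=(abs(a-125)<45)&(abs(b)<45)&(abs(q[:,2]-p[2]+10)<20)
    print(col,k.sum(),"along",np.percentile(a[k],[1,50,99]).round(1),"left",np.percentile(b[k],[1,50,99]).round(1),"z",np.median(q[k,2]).round(1))
def disc_in_nest(tag,col):
    z=np.load(f'pics/{tag}.npz');P=z['P'];hsv=cv2.cvtColor(z['im'],cv2.COLOR_BGR2HSV)
    H={'red':(0,8),'yellow':(20,38),'blue':(100,130)}[col]
    m=(hsv[...,0]>=H[0])&(hsv[...,0]<=H[1])&(hsv[...,1]>100)&(hsv[...,2]>45)
    q=P[m];v=q[:,:2]-NEST[col];a=v@U(TEST);b=v@U(TEST+np.pi/2);k=(abs(a)<34)&(abs(b)<34)&(q[:,2]>45)&(q[:,2]<80)
    print(col,k.sum(),"x",np.percentile(a[k],[1,50,99]).round(1),"y",np.percentile(b[k],[1,50,99]).round(1),"z",np.median(q[k,2]).round(1))
E
python3 -c "
from h import *
disc_in_tool('t9','red')"
```

```text
red 190 along [106.3 124.  143.7] left [-24.2  -5.6  14.5] z 102.2
```

Emit:
tcp_steps --pt "0 2 0 0 0 0.01" --pt "2 6 0 0 0 0.04" --pt "5 13 0 0 0 0.08" --pt "9 22 0 0 0 0.13" --pt "13 32 0 0 0 0.18" --pt "17 42 0 0 0 0.23" --pt "21 52 0 0 0 0.28" --pt "25 61 0 0 0 0.33" --pt "28 68 0 0 0 0.38" --pt "30 72 0 0 0 0.41"

```text
clock: 23.6
position: [499.6, -123.1, 114.1]
ee_rot: [0.902, -0.432, -0.0, 0.0]
contact_force: [-0.3, 0.1, -3.9]
gripper_width: 23.2
grasp_force: 59.4
```

Emit:
tcp_steps --pt "1.5 2 0 0 0 0.02" --pt "3 3.5 0 0 0 0.035" --pt "3.5 4.5 0 0 0 0.04" --pt "3.5 4.5 0 0 0 0.04"

```text
clock: 24.0
position: [498.5, -127.5, 114.2]
ee_rot: [0.894, -0.448, -0.0, -0.0]
contact_force: [0.3, -0.3, -3.1]
gripper_width: 23.0
grasp_force: 59.4
```

```bash
python3 - <<'E'
from h import *
grab('top','t10');disc_in_tool('t10','red')
spot(NEST['red'],TEST,36,0)
z=np.load('pics/t10.npz');P=z['P'].reshape(-1,3)
E
```

```text
red 133 along [115.3 130.5 144.4] left [-23.5  -6.6  16.3] z 102.2
from [ 498.6 -127.5  114.2] -0.93 rel [ 3.6  1.9 55.6] [-0.    -0.     0.004] dist 55.8
```

Emit:
tcp_steps --pt "1 0 3 0 0 0" --pt "2 0.2 8 0 0 0.004" --pt "3 0.4 18 0 0 0.004" --pt "4 0.4 28 0 0 0.004" --pt "4 0.4 34 0 0 0.004" --pt "4 0.4 39 0 0 0.004" --pt "4 0.4 42 0 0 0.004" --pt "4 0.4 44 0 0 0.004" --pt "4 0.4 46 0 0 0.004" --pt "4 0.4 48 0 0 0.004"

```text
clock: 25.05
position: [501.0, -131.0, 66.4]
ee_rot: [0.893, -0.45, 0.0, -0.0]
contact_force: [0.9, -1.6, -3.0]
gripper_width: 23.0
grasp_force: 59.5
```

```bash
python3 - <<'E'
from h import *
grab('top','t11');disc_in_tool('t11','red');disc_in_nest('t11','red');disc_in_nest('t11','yellow')
spot(NEST['red'],TEST,36,0)
E
```

```text
red 142 along [112.7 128.8 144.3] left [-22.9  -5.7  17. ] z 56.4
red 142 x [-11.6   4.4  19.9] y [-20.4  -3.1  19.5] z 56.4
yellow 188 x [-19.4   0.   19.4] y [-20.5  -0.4  18.8] z 57.0
from [ 500.8 -131.    66.1] -0.934 rel [-0.6  1.5  7.5] [-0. -0. -0.] dist 7.6
```

Emit:
tcp_steps --pt "0 0.5 4 0 0 0" --pt "0 1 8 0 0 0" --pt "-8 1 8 0 0 0" --pt "-25 1 8 0 0 0" --pt "-45 1 8 0 0 0" --pt "-62 1 8 0 0 0" --pt "-75 1 8 0 0 0" --pt "-78 1 0 0 0 0" --pt "-78 1 -25 0 0 0" --pt "-78 1 -40 0 0 0"

```text
clock: 26.1
position: [454.6, -68.8, 108.2]
ee_rot: [0.893, -0.45, 0.001, -0.001]
contact_force: [0.7, -0.1, -2.5]
gripper_width: 23.0
grasp_force: 59.6
```

```bash
python3 - <<'E'
from h import *
grab('top','t12')
for c in('red','yellow'):disc_in_nest('t12',c)
blade('t12')
spot(DISC['blue'],RACK,75,-82)
E
```

```text
red 182 x [-18.3   0.3  20.7] y [-20.3  -0.6  19.2] z 56.8
yellow 192 x [-19.1  -0.5  19.6] y [-20.3  -1.1  18.9] z 57.1
blade n 202
z fit slope 0.0204 top@125 -19.7 tip 151.3
lateral@125 -2.5 heading off -0.005 res 0.28
from [456.1 -68.8 110.3] -0.932 rel [-166.7  -82.3   12.5] [-0.003 -0.007 -1.102] dist 186.4
```

```bash
sed -i 's/^HO,LAT=.*/HO,LAT=-0.01,-1.6/' h.py
```

Emit:
tcp_steps --pt "-20 -10 0 0 0 -0.14" --pt "-45 -22 0 0 0 -0.28" --pt "-70 -35 0 0 0 -0.42" --pt "-95 -47 0 0 0 -0.56" --pt "-120 -60 3 0 0 -0.7" --pt "-145 -72 6 0 0 -0.84" --pt "-160 -79 10 0 0 -0.98" --pt "-167 -82 12 0 0 -1.1" --pt "-167 -82 12 0 0 -1.1" --pt "-167 -82 12 0 0 -1.1"

```text
clock: 27.15
position: [420.1, 113.9, 94.2]
ee_rot: [0.997, 0.082, -0.0, 0.0]
contact_force: [0.4, -1.0, -3.3]
gripper_width: 22.8
grasp_force: 59.5
```

```bash
python3 -c "
from h import *
spot(DISC['blue'],RACK,31,-82); grab('top','t13'); blade('t13')"
```

```text
from [420.1 113.9  94.2] 0.164 rel [ 2.9 -0.7 40.6] [ 0.     0.    -0.003] dist 40.7
blade n 261
z fit slope -0.0002 top@125 -18.2 tip 152.7
lateral@125 -0.6 heading off -0.0122 res 0.32
```

Emit:
tcp_steps --pt "2.5 0.3 15 0 0 -0.003" --pt "2.5 0.3 30 0 0 -0.003" --pt "2.5 0.3 38 0 0 -0.003" --pt "2.5 0.3 40.5 0 0 -0.003" --pt "2.5 0.3 40.5 0 0 -0.003"

```text
clock: 27.7
position: [422.7, 113.9, 53.6]
ee_rot: [0.996, 0.084, -0.0, 0.0]
contact_force: [0.3, -0.0, -3.0]
gripper_width: 23.3
grasp_force: 59.6
```

```bash
python3 -c "
from h import *
import h; h.LAT=-0.6
spot(DISC['blue'],RACK,31,0)"
```

```text
from [422.7 113.9  53.6] 0.168 rel [82.4  0.8  0. ] [0.    0.    0.001] dist 82.4
```

Emit:
tcp_steps --pt "15 0.2 0 0 0 0" --pt "35 0.3 0 0 0 0" --pt "55 0.5 0 0 0 0" --pt "72 0.7 0 0 0 0" --pt "82 0.8 0 0 0 0" --pt "82 0.8 0 0 0 0" --pt "82 0.8 0 0 0 0"

```text
clock: 28.4
position: [502.7, 126.8, 53.6]
ee_rot: [0.996, 0.084, -0.001, 0.0]
contact_force: [-0.2, -0.5, -3.6]
gripper_width: 23.0
grasp_force: 59.5
```

Emit:
tcp_steps --pt "0 0 -8 0 0 0" --pt "0 0 -12 0 0 0" --pt "0 0 -15 0 0 0" --pt "0 0 -18 0 0 0" --pt "0 0 -22 0 0 0" --pt "0 0 -28 0 0 0" --pt "0 0 -36 0 0 0" --pt "0 0 -46 0 0 0" --pt "0 0 -55 0 0 0" --pt "0 0 -60 0 0 0"

```text
clock: 29.4
position: [504.1, 127.5, 115.1]
ee_rot: [0.996, 0.085, 0.001, -0.0]
contact_force: [0.3, -0.0, -3.5]
gripper_width: 23.0
grasp_force: 59.5
```

```bash
python3 - <<'E'
from h import *
grab('top','t14');disc_in_tool('t14','blue')
spot(NEST['blue'],TEST,95,0)
E
```

```text
blue 164 along [107.2 124.8 143.7] left [-19.9  -2.1  15.9] z 104.1
from [504.3 127.6 115.5] 0.169 rel [-159.3  308.6   -2.8] [-0.002 -0.002  1.105] dist 347.3
```

Emit:
tcp_steps --pt "-2 4 0 0 0 0.01" --pt "-6 12 0 0 0 0.03" --pt "-13 25 0 0 0 0.07" --pt "-22 42 0 0 0 0.13" --pt "-32 61 0 0 0 0.19" --pt "-42 81 0 0 0 0.26" --pt "-52 101 0 0 0 0.33" --pt "-62 121 0 0 0 0.4" --pt "-72 140 0 0 0 0.47" --pt "-81 157 0 0 0 0.53"

```text
clock: 30.45
position: [448.5, -43.1, 113.3]
ee_rot: [0.983, -0.182, -0.001, 0.0]
contact_force: [0.7, 0.3, -3.5]
gripper_width: 22.9
grasp_force: 59.4
```

Emit:
tcp_steps --pt "-9 16 0 0 0 0.05" --pt "-16 29 0 0 0 0.1" --pt "-20 36 0 0 0 0.13" --pt "-21 38 0 0 0 0.14"

```text
clock: 30.85
position: [415.8, -70.3, 113.6]
ee_rot: [0.968, -0.249, -0.0, 0.0]
contact_force: [1.1, 0.4, -4.0]
gripper_width: 22.8
grasp_force: 59.5
```

```bash
python3 - <<'E'
from h import *
grab('top','t15');disc_in_tool('t15','blue')
spot(NEST['blue'],TEST,95,0)
E
```

```text
blue 166 along [107.6 124.9 143.3] left [-20.7  -2.6  15.1] z 102.1
from [416.4 -70.  113.7] -0.503 rel [ 49.4 125.2  -3.9] [0.    0.    0.433] dist 134.6
```

Emit:
tcp_steps --pt "1 3 0 0 0 0.01" --pt "4 10 0 0 0 0.03" --pt "9 22 0 0 0 0.07" --pt "15 37 0 0 0 0.12" --pt "21 53 0 0 0 0.18" --pt "27 69 0 0 0 0.24" --pt "33 85 0 0 0 0.3" --pt "39 100 0 0 0 0.35" --pt "44 112 0 0 0 0.39" --pt "47 120 0 0 0 0.42"

```text
clock: 31.9
position: [400.8, -198.1, 113.5]
ee_rot: [0.895, -0.445, -0.0, 0.0]
contact_force: [-0.8, 0.3, -4.1]
gripper_width: 23.2
grasp_force: 59.4
```

Emit:
tcp_steps --pt "1.5 3 0 0 0 0.01" --pt "2.4 5 0 0 0 0.015" --pt "2.4 5 0 0 0 0.015" --pt "2.4 5 0 0 0 0.015"

```text
clock: 32.3
position: [398.2, -201.8, 113.7]
ee_rot: [0.893, -0.451, 0.0, -0.0]
contact_force: [-0.4, -0.6, -2.6]
gripper_width: 22.8
grasp_force: 59.5
```

```bash
python3 - <<'E'
from h import *
grab('top','t16');disc_in_tool('t16','blue')
spot(NEST['blue'],TEST,36,0)
E
```

```text
blue 187 along [107.3 126.  144.6] left [-21.4  -3.   16. ] z 102.1
from [ 398.2 -201.7  113.7] -0.935 rel [ 2.1  0.1 55.1] [-0.    -0.     0.001] dist 55.1
```

Emit:
tcp_steps --pt "0.5 -0.3 3 0 0 0" --pt "1 -0.5 8 0 0 0" --pt "1.2 -0.5 18 0 0 0" --pt "1.2 -0.5 28 0 0 0" --pt "1.2 -0.5 34 0 0 0" --pt "1.2 -0.5 39 0 0 0" --pt "1.2 -0.5 42 0 0 0" --pt "1.2 -0.5 44 0 0 0" --pt "1.2 -0.5 46 0 0 0" --pt "1.2 -0.5 48 0 0 0"

```text
clock: 33.35
position: [399.6, -202.8, 65.8]
ee_rot: [0.893, -0.451, 0.0, -0.0]
contact_force: [-0.4, 0.3, -2.3]
gripper_width: 23.2
grasp_force: 59.5
```

```bash
python3 - <<'E'
from h import *
grab('top','t17');disc_in_tool('t17','blue');disc_in_nest('t17','blue')
spot(NEST['blue'],TEST,36,0)
E
```

```text
blue 167 along [107.4 126.4 144. ] left [-21.7  -3.   15.6] z 56.7
blue 167 x [-18.2   0.9  18.4] y [-19.7  -1.   17.7] z 56.7
from [ 399.4 -202.8   65.5] -0.936 rel [0.6 0.4 6.9] [-0. -0.  0.] dist 7.0
```

Emit:
tcp_steps --pt "0 0 4 0 0 0" --pt "0 0 8 0 0 0" --pt "-8 0 8 0 0 0" --pt "-25 0 8 0 0 0" --pt "-45 0 8 0 0 0" --pt "-62 0 8 0 0 0" --pt "-75 0 8 0 0 0" --pt "-78 0 0 0 0 0" --pt "-78 0 -25 0 0 0" --pt "-78 0 -40 0 0 0"

```text
clock: 34.4
position: [353.9, -139.9, 107.5]
ee_rot: [0.893, -0.451, 0.001, -0.0]
contact_force: [0.8, 0.2, -4.0]
gripper_width: 22.8
grasp_force: 59.7
```

```bash
python3 - <<'E'
from h import *
grab('top','t18')
for c in('red','yellow','blue'):disc_in_nest('t18',c)
z=np.load('pics/top0.npz');im,P=z['im'],z['P'];v=im.max(2)
m=((v<85)&(P[...,2]<25)).astype(np.uint8);m[:,:60]=0;m[:,150:]=0;m[:250]=0;m[320:]=0
n,l,s,c=cv2.connectedComponentsWithStats(m)
i=1+np.argmax(s[1:,4]);print(s[i],c[i])
q=P[l==i]; h=np.deg2rad(61.4)
a=(q[:,:2]-[424.5,492.9])@U(h);b=(q[:,:2]-[424.5,492.9])@U(h+np.pi/2)
for x in range(-250,20,10):
    k=(a>=x)&(a<x+10)
    if k.sum()>4: print(x,k.sum(),b[k].min().round(1),b[k].max().round(1),np.percentile(q[k,2],[5,50,95]).round(1))
cv2.imwrite('pics/bay.png',cv2.resize(im[250:325,55:155],None,fx=6,fy=6,interpolation=cv2.INTER_CUBIC))
E
```

```text
red 182 x [-18.2   0.6  20.8] y [-20.3  -0.5  19.2] z 56.7
yellow 191 x [-18.7  -0.6  19.7] y [-21.2  -1.2  18.9] z 56.5
blue 165 x [-18.4   0.8  18.7] y [-20.   -1.1  18.4] z 56.8
[  60  255   86   62 1715] [107.86297376 287.04314869]
-230 53 -39.6 33.1 [-1.8  0.9  7.6]
-220 123 -42.7 35.1 [ 0.8  8.1 13. ]
-210 113 -41.4 38.0 [ 0.9  4.4 10.6]
-200 114 -41.9 37.3 [ 0.8  4.6 10. ]
-190 119 -42.9 38.7 [ 0.4  4.9 11.7]
-180 109 -42.6 37.6 [ 1.1  4.9 11.1]
-170 116 -41.4 37.6 [ 0.8  4.6 11. ]
-160 118 -42.7 38.9 [0.3 4.5 9.8]
-150 86 -40.7 33.9 [ 1.9  6.2 12.2]
-140 50 -18.9 13.8 [1.3 5.1 7.9]
-130 42 -18.3 13.0 [1.4 4.  7.5]
-120 48 -18.4 13.2 [0.5 4.6 6.8]
-110 42 -17.7 15.3 [-0.2  3.3  9.1]
-100 48 -17.9 13.4 [1.6 3.9 7.7]
-90 46 -17.4 14.1 [1.2 4.3 7.8]
-80 45 -17.2 13.4 [0.4 4.4 8.1]
-70 48 -18.2 15.2 [2.2 4.2 7.9]
-60 48 -18.0 13.6 [0.8 4.1 8. ]
-50 44 -17.4 13.8 [1.9 4.8 7.9]
-40 43 -16.7 16.4 [-0.2  3.8  8.1]
-30 50 -19.1 14.8 [0.9 3.6 7.3]
-20 65 -23.1 20.7 [-0.9  3.7  7.1]
-10 56 -23.5 20.5 [1.2 4.2 8.4]
0 63 -22.6 20.5 [0.8 4.  7.2]
10 26 -21.2 18.2 [1.3 4.  6.7]
```

View pics/bay.png

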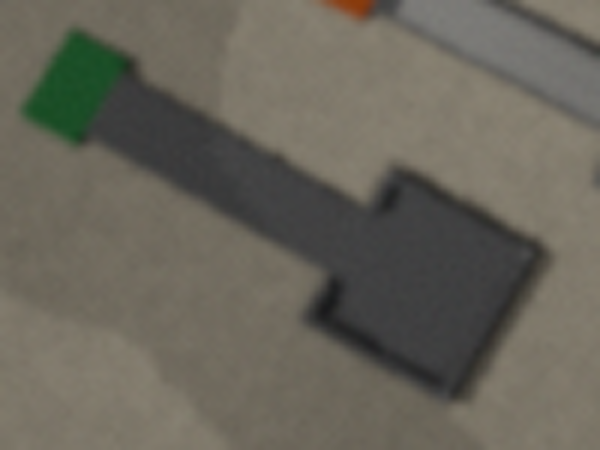

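```bash
python3 - <<'E'
from h import *
z=np.load('pics/top0.npz');im,P=z['im'],z['P'];v=im.max(2)
m=((v<85)&(P[...,2]<25));m[:,:60]=0;m[:,150:]=0;m[:250]=0;m[320:]=0
q=P[m];h=np.deg2rad(61.6);T=np.array([424.5,492.9])
a=(q[:,:2]-T)@U(h);b=(q[:,:2]-T)@U(h+np.pi/2)
k=(a<-145)&(a>-245)&(abs(b)<60)&(q[:,2]>1.5);r=cv2.minAreaRect(q[k,:2].astype(np.float32));print(r, np.percentile(a[k],[1,99]),np.percentile(b[k],[1,99]))
w=k&(q[:,2]>8.5)&(q[:,2]<13);print("walls",w.sum(),np.percentile(a[w],[2,98]),np.percentile(b[w],[2,98]))
for a0 in(-186,-187,-188): print(a0,T+a0*U(h)-2.0*U(h+np.pi/2))
rel(350,350,110,h+.01)
E
```

```text
((338.21453857421875, 329.33563232421875), (79.69303894042969, 80.31051635742188), 61.34170913696289) [-222.68016713 -145.79480009] [-40.71104811  34.98260262]
walls 129 [-219.66412041 -146.34672399] [-40.00846188  34.94601033]
-186 [337.79319426 328.33411703]
-187 [337.31757005 327.45446846]
-188 [336.84194584 326.57481988]
from [ 355.5 -140.1  109.4] -0.934 rel [-397.4 -286.9   -1. ] [ 1.000e-03 -9.000e-03 -2.019e+00] dist 490.1
```

```bash
python3 -c "
from h import *
rel(450,70,125,0.2)"
```

```text
from [ 355.5 -140.1  109.4] -0.934 rel [-112.7 -201.   -15. ] [-0.002 -0.007 -1.134] dist 230.9
```

Emit:
tcp_steps --pt "-10 -20 -5 0 0 -0.1" --pt "-25 -45 -10 0 0 -0.24" --pt "-40 -70 -15 0 0 -0.38" --pt "-55 -98 -15 0 0 -0.52" --pt "-70 -125 -15 0 0 -0.66" --pt "-85 -150 -15 0 0 -0.8" --pt "-98 -175 -15 0 0 -0.94" --pt "-108 -192 -15 0 0 -1.05" --pt "-113 -201 -15 0 0 -1.13" --pt "-113 -201 -15 0 0 -1.13"

```text
clock: 35.45
position: [448.5, 71.3, 120.5]
ee_rot: [0.995, 0.098, 0.0, -0.0]
contact_force: [0.0, -0.6, -3.0]
gripper_width: 22.8
grasp_force: 59.6
```

```bash
python3 -c "
from h import *
rel(338.5,329,110,1.085)"
```

```text
from [448.5  71.3 120.5] 0.196 rel [ -57.9 -274.2   10.5] [ 0.    -0.    -0.889] dist 280.4
```

Emit:
tcp_steps --pt "-5 -20 0 0 0 -0.08" --pt "-12 -50 0 0 0 -0.18" --pt "-20 -85 0 0 0 -0.3" --pt "-28 -122 0 0 0 -0.42" --pt "-36 -160 0 0 0 -0.54" --pt "-44 -200 0 0 0 -0.66" --pt "-51 -235 0 0 0 -0.76" --pt "-56 -260 0 0 0 -0.84" --pt "-58 -274 5 0 0 -0.89" --pt "-58 -274 10 0 0 -0.89"

```text
clock: 36.45
position: [337.8, 328.7, 110.3]
ee_rot: [0.856, 0.516, 0.0, -0.0]
contact_force: [0.5, 0.6, -3.3]
gripper_width: 22.7
grasp_force: 59.7
```

```bash
python3 - <<'E'
from h import *
arm.read_state(); grab('top','t19'); blade('t19')
rel(338.5,329,60,1.085)
z=np.load('pics/t19.npz');cv2.imwrite('pics/t19c.png',cv2.resize(z['im'][230:330,30:190],None,fx=4,fy=4))
E
```

```text
blade n 278
z fit slope -0.0074 top@125 -17.0 tip 155.8
lateral@125 -0.1 heading off 0.0305 res 1.1
from [337.3 326.8 109.1] 1.083 rel [ 2.7  0.  49.1] [-0.     0.003 -0.002] dist 49.2
```

View pics/t19c.png

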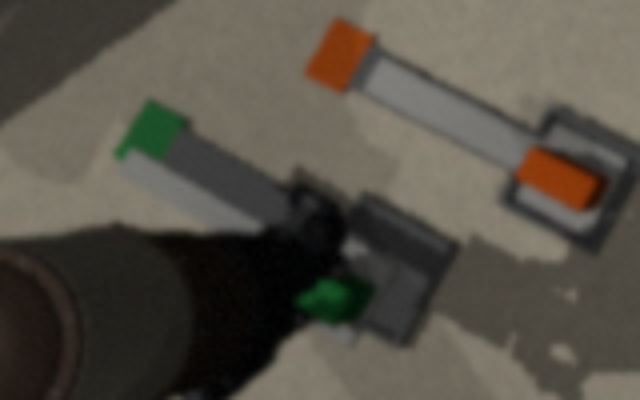

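The crop shows the blade running to the green tab, offset only by parallax since it hangs about 90 mm up. The foot is over the green pocket, so I lower it.

Emit:
tcp_steps --pt "1 0 10 0 0 0" --pt "2 0 25 0 0 0" --pt "2 0 40 0 0 0" --pt "2 0 50 0 0 0" --pt "2 0 55 0 0 0" --pt "2 0 55 0 0 0" --pt "2 0 55 0 0 0"

```text
clock: 37.2
position: [339.3, 329.8, 56.0]
ee_rot: [0.857, 0.516, 0.0, -0.0]
contact_force: [0.0, 1.2, -1.3]
gripper_width: 23.1
grasp_force: 59.7
```

```bash
python3 - <<'E'
from h import *
rel(338.5,329,28,1.085)
E
```

```text
from [339.3 329.8  56. ] 1.084 rel [-1.1 -0.3 28. ] [ 0.    -0.001 -0.001] dist 28.0
```

Emit:
tcp_steps --pt "-1 -0.3 10 0 0 0" --pt "-1 -0.3 18 0 0 0" --pt "-1 -0.3 24 0 0 0" --pt "-1 -0.3 28 0 0 0" --pt "-1 -0.3 29.5 0 0 0" --pt "-1 -0.3 30 0 0 0"

```text
clock: 37.8
position: [338.1, 328.9, 26.4]
ee_rot: [0.857, 0.516, -0.0, 0.0]
contact_force: [-4.7, -3.0, 11.7]
gripper_width: 22.8
grasp_force: 61.6
```

```bash
python3 - <<'E'
from h import *
rel(338.5,329,27,1.085);grab('top','t20');P=np.load('pics/t20.npz')['P'];blade('t20')
E
```

```text
from [338.1 328.9  26.4] 1.085 rel [ 0.3  0.3 -0.6] [ 0.  0. -0.] dist 0.7
blade n 418
z fit slope -0.0158 top@125 -20.1 tip 168.2
lateral@125 -0.8 heading off 0.0589 res 1.76
```

Emit:
tcp_steps --pt "0 0 0 0 0 0" --pt "0 0 0 0 0 0" --pt "0 0 0 0 0 0" --pt "0 0 -20 0 0 0" --pt "0 0 -60 0 0 0" --pt "0 0 -100 0 0 0" --pt "0 0 -120 0 0 0" --pt "0 0 -120 0 0 0" --finger_gap 60

```text
clock: 38.65
position: [339.4, 330.9, 149.0]
ee_rot: [0.856, 0.516, 0.004, -0.002]
contact_force: [0.1, -0.2, -0.3]
gripper_width: 59.9
grasp_force: 0.0
```

```bash
python3 - <<'E'
from h import *
rel(450,70,146,-0.5)
E
```

```text
from [339.4 330.9 149. ] 1.085 rel [-179.   219.7    1.7] [-0.006 -0.007  1.585] dist 283.4
```

Emit:
tcp_steps --pt "-20 25 0 0 0 0.15" --pt "-50 60 0 0 0 0.3" --pt "-80 98 0 0 0 0.45" --pt "-110 135 0 0 0 0.6" --pt "-140 172 0 0 0 0.75" --pt "-165 202 0 0 0 0.9" --pt "-179 220 0 0 0 1.05" --pt "-179 220 0 0 0 1.2" --pt "-179 220 0 0 0 1.35" --pt "-179 220 0 0 0 1.5"

```text
clock: 39.65
position: [448.3, 67.1, 144.3]
ee_rot: [0.978, -0.21, -0.001, 0.001]
contact_force: [0.2, 0.3, -0.9]
gripper_width: 59.7
grasp_force: 0.0
```

```bash
python3 - <<'E'
from h import *
im,d=grab('top','t21');z=np.load('pics/t21.npz');P=z['P']
for c in('red','yellow','blue'):disc_in_nest('t21',c)
v=im.max(2);W=P.reshape(-1,3);V=v.ravel();k=(abs(W[:,2]-62)<5)&(np.hypot(W[:,0]-603,W[:,1]+124)<35)
print("knob",k.sum(),cv2.minAreaRect(W[k,:2].astype(np.float32)))
hs=cv2.cvtColor(im,cv2.COLOR_BGR2HSV);g=(hs[...,0]>45)&(hs[...,0]<80)&(hs[...,1]>100)&(P[...,2]>44)&(P[...,2]<66)
print("block",g.sum(),cv2.minAreaRect(P[g][:,:2].astype(np.float32)),np.median(P[g][:,2]))
cv2.imwrite('pics/t21c.png',cv2.resize(im[200:330,40:240],None,fx=4,fy=4))
rel(603,-123.8,110,-0.945)
E
```

```text
red 185 x [-18.7   0.8  21.1] y [-20.3  -0.4  19.2] z 57.0
yellow 193 x [-19.3  -0.2  19.7] y [-21.   -1.   18.8] z 56.8
blue 166 x [-18.1   0.8  18.7] y [-19.7  -0.7  18.3] z 56.6
knob 89 ((603.2855224609375, -124.84811401367188), (14.207712173461914, 43.852760314941406), 37.655784606933594)
block 1 ((585.80126953125, -110.6445083618164), (0.0, 0.0), 0.0) 60.95058523456867
from [448.3  67.3 144.4] -0.427 rel [219.9 109.9  34.2] [0.002 0.001 0.518] dist 248.2
```

View pics/t21c.png

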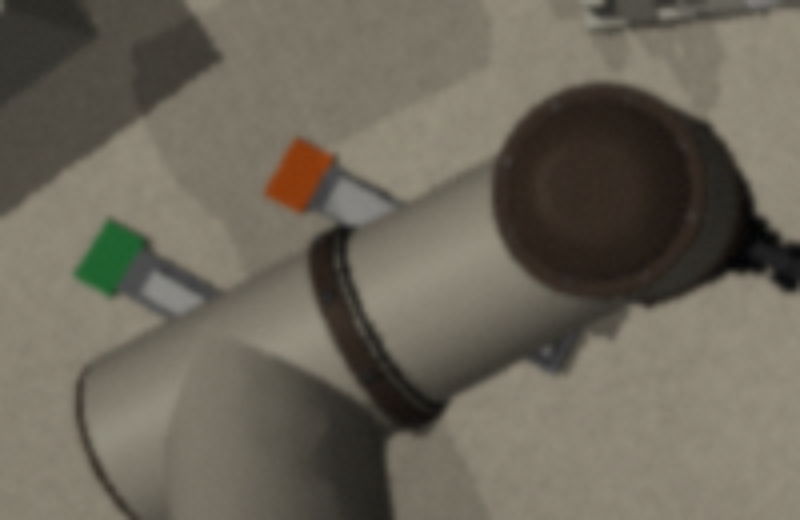

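Emit:
tcp_steps --pt "30 15 0 0 0 0.1" --pt "75 38 0 0 0 0.2" --pt "120 60 0 0 0 0.3" --pt "165 83 0 0 0 0.4" --pt "200 100 10 0 0 0.49" --pt "220 110 20 0 0 0.49" --pt "220 110 34 0 0 0.49" --pt "220 110 34 0 0 0.49" --pt "220 110 34 0 0 0.49"

```text
clock: 40.6
position: [604.8, -121.0, 110.9]
ee_rot: [0.9, -0.437, -0.001, 0.001]
contact_force: [-0.3, -0.5, 0.2]
gripper_width: 59.9
grasp_force: 0.0
```

```bash
python3 - <<'E'
from h import *
rel(603.2,-124.3,40,-0.92)
im,d=grab('top','t22');P=np.load('pics/t22.npz')['P']
hs=cv2.cvtColor(im,cv2.COLOR_BGR2HSV);g=(hs[...,0]>45)&(hs[...,0]<80)&(hs[...,1]>100)&(P[...,2]>44)&(P[...,2]<66)
print("block",g.sum(),cv2.minAreaRect(P[g][:,:2].astype(np.float32)),np.median(P[g][:,2]))
E
```

```text
from [ 604.8 -121.   110.9] -0.904 rel [ 1.7  3.1 70.9] [0.002 0.001 0.016] dist 70.9
block 193 ((337.287841796875, 326.8464660644531), (49.16461944580078, 24.610883712768555), 62.962589263916016) 54.00469102271741
```

Emit:
tcp_steps --pt "1.5 2.5 30 0 0 0.015" --pt "1.5 2.5 60 0 0 0.015" --pt "1.5 2.5 70 0 0 0.015" --pt "1.5 2.5 70 0 0 0.015"

```text
clock: 41.05
position: [603.9, -123.7, 41.0]
ee_rot: [0.896, -0.444, -0.001, 0.001]
contact_force: [1.3, 0.4, 0.1]
gripper_width: 59.9
grasp_force: 0.0
```

Emit:
tcp_steps --pt "0 0 0 0 0 0" --pt "0 0 0 0 0 0" --pt "0 0 0 0 0 0" --pt "0 0 0 0 0 0" --pt "0 0 0 0 0 0" --pt "0 0 0 0 0 0" --finger_gap 0

```text
clock: 41.65
position: [604.1, -125.3, 43.5]
ee_rot: [0.895, -0.445, -0.0, 0.0]
contact_force: [-3.8, -1.1, 6.9]
gripper_width: 12.8
grasp_force: 59.1
```

```bash
python3 -c "
from h import *
p,r,h=pose();print(p,h,r.inv().apply([.585*20,-.811*20,0]))"
```

```text
[ 604.13702907 -125.34488274   43.45925863] -0.9228529638375659 [1.99941496e+01 4.60819276e-01 5.39042281e-03]
```

Emit:
tcp_steps --pt "1 0 0 0 0 0.05" --pt "3 0 0 0 0 0.15" --pt "5 0.1 0 0 0 0.25" --pt "7 0.1 0 0 0 0.35" --pt "9 0.2 0 0 0 0.45" --pt "11 0.2 0 0 0 0.55" --pt "13 0.3 0 0 0 0.65" --pt "15 0.3 0 0 0 0.75" --pt "17 0.4 0 0 0 0.85" --pt "19 0.4 0 0 0 0.95"

```text
clock: 42.65
position: [615.3, -140.6, 43.5]
ee_rot: [-0.592, 0.806, -0.0, -0.001]
contact_force: [-2.9, -2.0, 7.0]
gripper_width: 13.0
grasp_force: 58.2
```

```bash
python3 -c "
from h import *
p,r,h=pose();print(p,h,r.inv().apply([.585*20,-.811*20,0]))"
```

```text
[ 615.26046107 -140.62365929   43.49386595] -1.8747558349491955 [ 1.19746328e+01 -1.60183190e+01  5.10425525e-03]
```

Per 0.1 rad the shift is (1.2, −1.6) mm.

Emit:
tcp_steps --pt "1.2 -1.6 0 0 0 0.1" --pt "2.4 -3.2 0 0 0 0.2" --pt "3.6 -4.8 0 0 0 0.3" --pt "4.8 -6.4 0 0 0 0.4" --pt "6 -8 0 0 0 0.5" --pt "7.2 -9.6 0 0 0 0.6" --pt "8.4 -11.2 0 0 0 0.7" --pt "9.6 -12.8 0 0 0 0.8" --pt "10.8 -14.4 0 0 0 0.9" --pt "12 -16 0 0 0 1.0"

```text
clock: 43.65
position: [627.0, -156.9, 43.5]
ee_rot: [-0.133, 0.991, -0.0, -0.001]
contact_force: [-3.6, -1.8, 6.2]
gripper_width: 12.7
grasp_force: 58.3
```

```bash
python3 -c "
from h import *
p,r,h=pose();print(p,h,r.inv().apply([.585*20,-.811*20,0]))"
```

```text
[ 626.99407175 -156.89026796   43.48603296] -2.874739995663664 [-7.00871895e+00 -1.87311565e+01  5.89867983e-03]
```

Emit:
tcp_steps --pt "-0.7 -1.9 0 0 0 0.1" --pt "-1.4 -3.8 0 0 0 0.2" --pt "-2.1 -5.6 0 0 0 0.3" --pt "-2.8 -7.5 0 0 0 0.4" --pt "-3.5 -9.4 0 0 0 0.5" --pt "-4.2 -11.2 0 0 0 0.6" --pt "-4.9 -13.1 0 0 0 0.7" --pt "-5.6 -15 0 0 0 0.8" --pt "-6.3 -16.9 0 0 0 0.9" --pt "-7 -18.7 0 0 0 1.0"

```text
clock: 44.65
position: [638.7, -173.2, 43.5]
ee_rot: [0.358, 0.934, -0.001, -0.0]
contact_force: [-4.1, -2.3, 5.4]
gripper_width: 12.4
grasp_force: 58.3
```

```bash
python3 -c "
from h import *
p,r,h=pose();print(p,h,r.inv().apply([.585*20,-.811*20,0]),arm.read_state()['joints'])"
```

```text
[ 638.69621125 -173.15648547   43.51487192] 2.4084783540061925 [-1.95484140e+01 -4.22348856e+00  7.45280825e-03] [-2.02983387e-02  6.17235444e-01 -1.09451626e-01  1.60511085e-03
 -8.45085458e-01 -2.28467817e+00]
```

Emit:
tcp_steps --pt "-2 -0.4 0 0 0 0.1" --pt "-3.9 -0.8 0 0 0 0.2" --pt "-5.9 -1.3 0 0 0 0.3" --pt "-7.8 -1.7 0 0 0 0.4" --pt "-9.8 -2.1 0 0 0 0.5" --pt "-10.8 -2.3 0 0 0 0.56" --pt "-11.5 -2.4 0 0 0 0.61" --pt "-11.5 -2.4 0 0 0 0.66" --pt "-11.5 -2.4 0 0 0 0.66"

```text
clock: 45.55
position: [645.4, -182.7, 43.6]
ee_rot: [0.637, 0.771, -0.002, -0.0]
contact_force: [-4.2, -2.1, 4.9]
gripper_width: 12.5
grasp_force: 77.1
```

```bash
python3 -c "
from h import *
p,r,h=pose();s=arm.read_state();print(p,h,s['wrist_torque'],s['joints'][5]);print((p[:2]-O)@U(TEST)+70)"
```

```text
[ 645.41700841 -182.65251681   43.58639664] 1.7597983464953935 [-0.65914068  1.32194226  1.83210052] -2.9212412288871397
72.02540621209388
```

Emit:
tcp_steps --pt "0 0 0 0 0 -0.05" --pt "0 0 0 0 0 -0.07"

```text
clock: 45.75
position: [645.3, -182.6, 43.5]
ee_rot: [0.611, 0.791, -0.001, -0.0]
contact_force: [-5.2, -1.3, 5.2]
gripper_width: 12.4
grasp_force: 58.6
```

Emit:
tcp_steps --pt "0 0 0 0 0 0" --pt "0 0 0 0 0 0" --pt "0 0 0 0 0 0" --pt "0 0 -30 0 0 0" --pt "0 0 -70 0 0 0" --pt "0 0 -110 0 0 0" --pt "0 0 -150 0 0 0" --pt "0 0 -150 0 0 0" --finger_gap 50

```text
clock: 46.55
position: [650.2, -182.2, 199.6]
ee_rot: [0.612, 0.79, 0.003, 0.007]
contact_force: [0.9, -0.4, 0.6]
gripper_width: 50.1
grasp_force: 0.0
```

```bash
python3 -c "
from h import *
rel(420,60,200,.5)"
```

```text
from [ 650.2 -182.2  199.6] 1.823 rel [ 292.  -162.3   -4.4] [ 0.015 -0.003  1.323] dist 334.1
```

Emit:
tcp_steps --pt "40 -22 0 0 0 0" --pt "90 -50 0 0 0 0" --pt "140 -78 0 0 0 0" --pt "190 -105 0 0 0 0" --pt "235 -130 0 0 0 0" --pt "270 -150 0 0 0 0" --pt "285 -160 0 0 0 0" --pt "285 -160 0 0 0 0"

```text
clock: 47.35
position: [440.9, -7.7, 185.3]
ee_rot: [0.591, 0.806, 0.022, -0.026]
contact_force: [0.3, 0.6, 0.1]
gripper_width: 49.7
grasp_force: 0.0
```

```bash
python3 - <<'E'
from h import *
im,d=grab('top','t23');P=np.load('pics/t23.npz')['P']
W=P.reshape(-1,3);k=(abs(W[:,2]-62)<5)&(np.hypot(W[:,0]-644,W[:,1]+181)<35)
r=cv2.minAreaRect(W[k,:2].astype(np.float32));print("knob",k.sum(),r,"travel",(np.array(r[0])-O)@U(TEST)+70)
hs=cv2.cvtColor(im,cv2.COLOR_BGR2HSV)
for n,lo,hi in(("red",0,8),("yel",20,38),("blue",100,130)):
    g=(hs[...,0]>=lo)&(hs[...,0]<=hi)&(hs[...,1]>110)&(hs[...,2]>50)&(P[...,2]>18)&(P[...,2]<33);g[:,:290]=0
    q=P[g][:,:2];l=np.c_[(q-O)@U(TEST),(q-O)@U(TEST+np.pi/2)];print(n,len(q),np.median(l,0))
g=(hs[...,0]>45)&(hs[...,0]<80)&(hs[...,1]>100)&(P[...,2]>44)&(P[...,2]<66)
if g.sum()>20:print("block",g.sum(),cv2.minAreaRect(P[g][:,:2].astype(np.float32)))
side,_=grab('side','s23');cv2.imwrite('pics/s23c.png',np.hstack([cv2.resize(side[80:230,240:400],None,fx=2.5,fy=2.5),cv2.resize(im[200:350,40:200],None,fx=2.5,fy=2.5)]))
E
```

```text
knob 85 ((644.5352783203125, -181.84124755859375), (14.022643089294434, 43.48273849487305), 14.324563980102539) travel 70.85164788068144
red 189 [ 4.25898574 61.30105435]
yel 199 [ 3.87015319 -0.53301318]
blue 177 [  4.04241095 -62.04165531]
```

View pics/s23c.png

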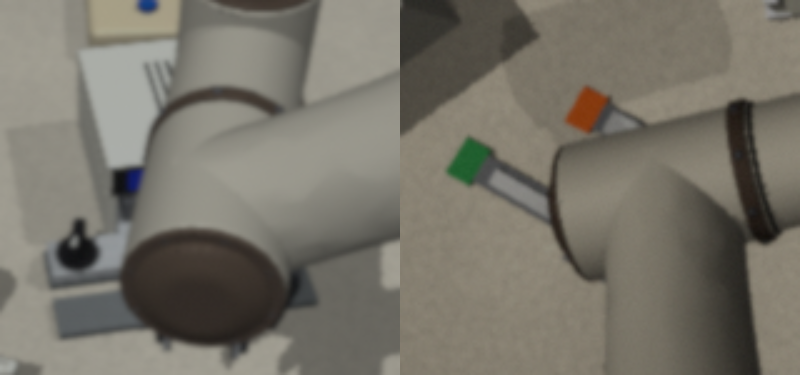

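The arm blocks much of this view, but the carriage reads 70 mm and the blade tip lies on the green tongue. I'll move the arm off and check the bay once more.

Emit:
tcp_steps --pt "-50 25 -10 0 0 0" --pt "-100 50 -20 0 0 0" --pt "-150 80 -20 0 0 0" --pt "-180 95 -20 0 0 0" --pt "-180 95 -20 0 0 0"

```text
clock: 47.95
position: [590.2, -156.5, 190.8]
ee_rot: [0.594, 0.804, 0.021, -0.026]
contact_force: [-0.6, 0.8, -0.7]
gripper_width: 50.2
grasp_force: 0.0
```

```bash
python3 - <<'E'
from h import *
im,d=grab('top','t24');P=np.load('pics/t24.npz')['P'];hs=cv2.cvtColor(im,cv2.COLOR_BGR2HSV)
g=(hs[...,0]>45)&(hs[...,0]<80)&(hs[...,1]>100)&(P[...,2]>44)&(P[...,2]<66)
print("block",g.sum(),cv2.minAreaRect(P[g][:,:2].astype(np.float32)),np.median(P[g][:,2]))
s=arm.read_state();print(s['clock'],s['position'],s['contact_force'])
E
```

```text
block 193 ((337.970947265625, 327.1407470703125), (51.15742492675781, 23.485984802246094), 64.05311584472656) 53.57125458724303
48.0 [ 588.8164317  -155.29877305  190.90770376] [ 0.29989137 -0.20502399  0.15373282]
```

Emit:
tcp_steps --pt "0 0 0 0 0 0" --pt "0 0 0 0 0 0" --pt "0 0 0 0 0 0" --pt "0 0 0 0 0 0"

```text
clock: 48.4
position: [586.3, -151.4, 194.3]
ee_rot: [0.591, 0.806, 0.022, -0.026]
contact_force: [-0.4, 0.7, -0.4]
gripper_width: 49.7
grasp_force: 0.0
```

```bash
python3 -c "
from bench import arm
print(arm.job_done())"
```

```text
the job is handed in; nothing more can be done
None
```

I handed the job in at 48 s with no verdict shown: the red, yellow and blue discs were measured seated in their own nests before winding in (the case hides them now), the carriage reads about 70 mm in, and the paddle stands released in its green bay, blade towards the tab.

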